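Put the stone and the parallel bar away on edge

TASK

Put the steel parallel bar from the vise and the grey stone away on edge in the slotted rack: the bar in the free narrow slot at the end away from the brass plate, the stone in the wide middle slot. The stone lies flat, so first lay it on the blue sloping rest and let go, then take it again by its upper edge to stand it in the rack. Set both down gently and leave everything else where it is.

Things in the scene. Friction and masses are not known exactly. Their poses are not given: they have to be found in the camera images.
- stone: Dark grey silicon carbide stone, a flat slab 150 x 50 x 16 mm, about 0.3 kg. Origin at its centre; its y axis runs along the 150 mm length, x along the 50 mm width, z through the 16 mm thickness. It starts lying flat on the bench.
- bar: Bright steel parallel bar 150 x 45 x 10 mm, about 0.5 kg. Origin at its centre; y along the 150 mm length, x through the 10 mm thickness, z along the 45 mm height. It starts standing on edge, loose, in the gap between the vise's open jaws, its upper 25 mm above the jaw tops, its ends sticking out past the jaws.
- vise: Green bench vise with brass jaw covers, bolted down. Origin: centre of its underside, below the jaw gap. Jaws 84 mm long along y, gap 18 mm wide along x, each jaw 26 mm thick, jaw tops at z = 95 mm, floor of the gap at z = 70 mm (so the bar's top is at 115 mm). The screw and T handle stick out to x = +160 mm at z = 50 mm.
- rack: Fixed rack: dark wood base 190 (x) x 150 (y) x 12 mm, aluminium fins. Origin: centre of underside. Slots along y: 15 mm wide at x = -70 (end slot, for the bar), 21 mm at x = 0 (for the stone), 13 mm at x = +70 (holds a brass plate). Slot floors at z = 12. Fins, 6 mm thick with round tops up to z = 38, stand only at the slot ends (|y| 48 to 72); the middle 96 mm is open for fingers.
- rack_wide_slot (a point): Point on the floor of the wide slot, at its middle (the stone's centre ends 25 mm above it).
- rack_narrow_slot (a point): Point on the floor of the narrow slot, at its middle (the bar's centre ends 22.5 mm above it).
- rest: Fixed blue rest, base 100 (x) x 150 (y) x 8 mm. Origin at its underside. Two black rails (|y| 48 to 72) slope 45 degrees, rising to its +x (sideways, to the left seen from the robot): the face looks to -x and up. It starts at x = -20, z = 55, where lips stand 14 mm off the face to hold the stone's lower long edge; the stone sticks out 8 mm past the rails' top. Between the rails (96 mm) it is open.
- rest_seat (a point): Where the stone's centre is when it lies flat on the rest's sloping face with its lower long edge on the lips (25 mm up the slope, 8 mm off the face). The stone's length then runs along the rest's y.
- plate: Brass plate 140 x 45 x 8 mm already standing in the rack's other end slot. Origin at its centre.
- core: Gleaming steel core insert standing upright, 44 mm diameter, 90 mm tall, with a 60 mm foot flange. Origin at the centre of its underside.
- lap: Round copper lap lying flat, 90 mm diameter, 14 mm thick, with a small hub up to 30 mm. Origin at the centre of its underside.
- jar: White paste jar with a green lid, 56 mm diameter, 60 mm tall. Origin at the centre of its underside.
- brush: Bench brush lying on the table, about 200 mm long along its x. Origin at its underside.

How it is judged:
By the outcome, as a careful person would: the job done as asked, in the order asked, and still so for the second after the job is handed in, with the robot touching nothing.
It also fails if it takes over 72 s, if anything falls off the work surface, if the arm or the gripper's body presses on something with over 40 N, if the wrist force passes 120 N, or if a joint passes its speed limit or range.

ROBOT

A 7-joint arm with a two-finger parallel gripper is mounted at the origin on the work surface. World frame = base frame: x ahead of the robot, y to its left, z up, the work surface at z = 0. Lengths are in m, angles in rad, forces in N, time in s.
With the tool pointing down it reaches from about 0.425 to 0.925 m from the base axis. Payload 6.8 kg.
Tool frame: the origin (TCP) lies midway between the tips of the shut fingers; the grasp point (between the pads) lies 19 mm behind it (bot.hold_point_z is the distance from the TCP to the grasp point, in m); z points along the fingers, y is the line along which they close (so a half turn about z gives the same grasp; the last joint's range is limited). The gripper opens to 85 mm and grips with 20 to 120 N. Pads are 22 mm wide; open, the fingers measure 114 mm over their backs; the gripper's body (76 mm by 85 mm) begins 54 mm behind the grasp point. The pads swing forward as they close: fully open they stand 13 mm farther back than shut.
Start: joints at [1.082, 0.477, 0.022, 1.555, -0.011, 1.109, -0.083], TCP at [0.251, -0.627, 0.231] pointing down, gripper open.
Joint ranges: [-2.96, 2.96], [-0.34, 2.1], [-1.41, 1.46], [0.24, 2.44], [-1.37, 4.51], [0.17, 1.92], [-2.96, 2.96]. Speed limits (rad/s): [2.39, 2.39, 3.14, 3.14, 3.14, 3.14, 3.14].

INTERFACE

Orientations are given as a unit quaternion [w, x, y, z].
In Python, from station import bot gives the robot as it stands. The module is installed in compiled form; this text tells all that it offers.
- The arm moves only by the tool step_arm, never from a script. Its argument "increments" is a list that holds one entry, the list of rows, each a list of 7 numbers: the opening, from -1 (shut) to 1 (fully open), then the shift along the tool's x, y, z in mm, then the turn, a rotation vector about the tool's x, y, z in degrees. In form: [[[grip, x, y, z, ax, ay, az], ...]]. A call has 1 to 10 rows; each row is the pose to reach, as a shift and turn from the pose commanded when the call began, along the tool's axes at that moment; what a row does not reach only later rows make up. A row lasts 1/12 s, in which the tool goes at most 41.7 mm and 7.16 degrees, less where a joint would pass 70% of its speed; a pose out of reach is approached as far as the arm can. A call with a gripper value outside its range is refused whole. The fingers move at their own pace and stop on an object; "force" is the grip in N (left out, the last holds). Time passes only in rows, so rows that repeat a pose let the fingers close. It gives the time, the measured TCP pose, the force, the opening and the grip force at its end, in the units of the state.
- bot.get_obs(): the state, without advancing time (a new reading comes with each control period).
- bot.read_camera(name): name is "side" or "top" or "wrist"; returns a dict with "image" (384x512x3 uint8, red, green, blue), "camera_matrix" (3x3 intrinsics, pixels), "R" (3x3) and "t" (3): a world point X has camera coordinates R X + t. Camera axes: x right, y down, z forward; pixel columns grow to the right and rows downward; lengths in m; the calibration is good to about 2 mm. A picture is of the moment at which its call begins. There is no depth.
- bot.hand_in(): hands the job in; it is judged then, once.
The state is a dict: "t": time; "q": joint angles; "joint_vel": joint speeds; "joint_torque": joint torques, N m; "eef_pos": TCP position; "tool_rot": TCP orientation; "contact_force": force on the tool from outside, world axes, zero at the start; "torque": the same for the moment, N m; "gripper_width": opening from 0.0 (shut) to 1.0 (fully open); "grasp_force": force on a finger pad.
Only numpy, scipy, OpenCV 4.12 (cv2) and the standard library are available. Lean on these libraries where they do the work, as an engineer would, in place of code of your own. Each camera call takes 0.05 s, during which the arm holds its last target. There are 200 camera calls.

## Working session

There is one attempt and no reset: what is moved stays moved. The work goes in short steps, Python scripts to look and compute and a tool call to move; the robot and the scene stay as the last step left them, time stands still between calls to the robot, and variables do not carry over. Pictures are saved under pics/ and viewed, at most 10 in all, crops included, and the job is handed in when it is done.

Besides the shell and the picture viewer there is one more tool, called after ">>>" by a JSON object that holds its "api" and its "payload", one argument or row to a line. step_arm: Moves the arm, as the interface text tells. Its arguments: {"type":"object","properties":{"increments":{"type":"array"},"force":{"type":"number"}},"required":["increments"]}

```bash
mkdir -p pics; python3 - <<'E'
from station import bot
import cv2,pickle
d={}
for n in("top","side"):
    c=bot.read_camera(n);d[n]=c
    cv2.imwrite(f"pics/{n}0.png",cv2.resize(c["image"][:,:,::-1],(800,600)))
    print(n,c["camera_matrix"],c["R"],c["t"])
pickle.dump(d,open("c0.pkl","wb"))
o=bot.get_obs();print(o["t"],o["eef_pos"],o["tool_rot"],bot.hold_point_z)
E
```

```text
top [[358.79629784   0.         252.16045324]
 [  0.         358.79629784 197.42230982]
 [  0.           0.           1.        ]] [[-0.01678361 -0.99980723 -0.01018926]
 [-0.98389779  0.01832844 -0.17778978]
 [ 0.17794226  0.00704124 -0.98401574]] [-0.00742416  0.60308014  1.42072693]
side [[393.9956324    0.         251.7500248 ]
 [  0.         393.9956324  188.13924137]
 [  0.           0.           1.        ]] [[-0.73345385 -0.67969937  0.0073627 ]
 [-0.48714792  0.51805852 -0.70306634]
 [ 0.47405944 -0.51925344 -0.71108615]] [0.42105304 0.34524938 1.09224475]
0.1 [ 0.25066505 -0.62616235  0.2303984 ] [-8.01725013e-04  9.81930005e-01  1.89242642e-01 -2.09806406e-04] 0.0187
```

View pics/top0.png

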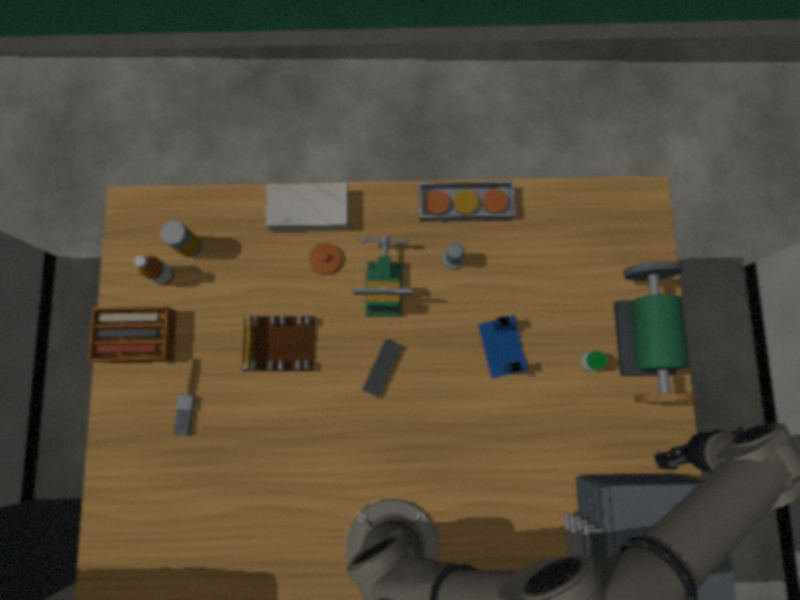

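View pics/side0.png

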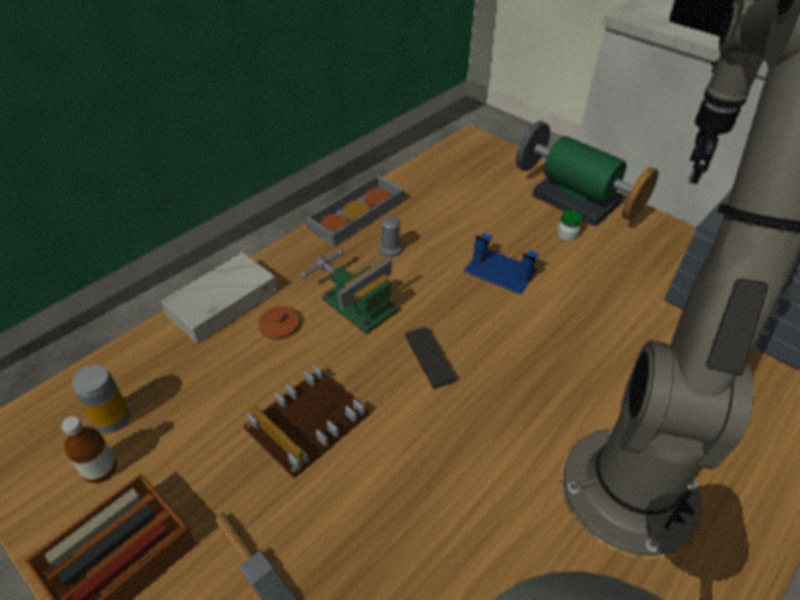

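The top view (800x600) shows the vise with the bar at about (383,290), the stone at (382,368), the rest at (503,347) and the rack at (280,343) with its brass plate on the left. So the free end slot is the right one. The side view agrees.

```bash
cat > h.py <<'E'
import numpy as np,cv2
from scipy.spatial.transform import Rotation as Ro
def rq(q): return Ro.from_quat([q[1],q[2],q[3],q[0]])
def ray(c,uv,z):
    "pixels (512 frame) -> world points on plane z"
    uv=np.atleast_2d(np.float64(uv)); K=c["camera_matrix"];R=np.array(c["R"]);C=-R.T@c["t"]
    d=np.c_[uv,np.ones(len(uv))]@np.linalg.inv(K).T@R
    return C+d*((z-C[2])/d[:,2])[:,None]
def proj(c,X):
    p=np.atleast_2d(X)@np.array(c["R"]).T+c["t"]; p=p@c["camera_matrix"].T; return p[:,:2]/p[:,2:]
def tri(c1,p1,c2,p2):
    P=[c["camera_matrix"]@np.c_[c["R"],c["t"]] for c in(c1,c2)]
    X=cv2.triangulatePoints(P[0],P[1],np.float64(p1),np.float64(p2)).ravel(); return X[:3]/X[3]
def mask(im,lo,hi):
    return cv2.inRange(cv2.cvtColor(im,cv2.COLOR_RGB2HSV),np.array(lo),np.array(hi))
def tool(zdir,ydir):
    "rotation with tool z along zdir, closing axis along ydir"
    z=np.array(zdir,float);z/=np.linalg.norm(z);y=np.array(ydir,float);y-=z*(y@z);y/=np.linalg.norm(y)
    return Ro.from_matrix(np.c_[np.cross(y,z),y,z])
def plan(o,p,R):
    "shift mm & rotvec deg in tool axes; picks the nearer of half-turn grasps"
    R0=rq(o["tool_rot"]); sh=R0.inv().apply(np.array(p)-o["eef_pos"])*1000
    for k in(0,180):
        v=(R0.inv()*R*Ro.from_euler("z",k,degrees=True)).as_rotvec(degrees=True)
        print("shift",sh.round(1),"rot",v.round(1),"q7",round(float(o["q"][6]),2))
E
python3 - <<'E'
import pickle;from h import *
from station import bot
d=pickle.load(open("c0.pkl","rb"));t=d["top"]
s=.64
def show(n,pts,z): print(n,ray(t,np.array(pts)*s,z)[:,:2].round(3).tolist())
show("bar ends",[(355,291),(411,291)],.115)
show("stone",[(365,388),(384,396),(403,348),(386,340)],.016)
show("rack base",[(247,370),(314,370),(315,317),(249,317)],.012)
show("rest base",[(480,325),(492,377),(527,372),(515,320)],.008)
show("jar lid, core top",[(597,360),(454,250)],.06)
w=bot.read_camera("wrist");print(w["camera_matrix"]);o=bot.get_obs()
R0=rq(o["tool_rot"]);Rw=np.array(w["R"]);C=-Rw.T@w["t"]
print("cam in tool",R0.inv().apply(C-o["eef_pos"]),(Rw@R0.as_matrix()).round(2))
plan(o,[.55,-.02,.40],tool([0,0,-1],[1,0,0]))
E
```

```text
bar ends [[0.639, 0.08], [0.636, -0.062]]
stone [[0.398, 0.062], [0.377, 0.012], [0.502, -0.04], [0.525, 0.005]]
rack base [[0.451, 0.376], [0.448, 0.198], [0.591, 0.196], [0.594, 0.375]]
rest base [[0.562, -0.249], [0.422, -0.274], [0.433, -0.368], [0.573, -0.344]]
jar lid, core top [[0.458, -0.537], [0.757, -0.181]]
[[267.8848947    0.         254.0423179 ]
 [  0.         267.8848947  192.77557014]
 [  0.           0.           1.        ]]
cam in tool [ 0.06819068  0.00017476 -0.14235048] [[ 0.    1.    0.  ]
 [-0.96  0.   -0.27]
 [-0.27 -0.    0.96]]
shift [ 503.2 -451.8 -168.9] rot [ -0.1  -0.  -68.2] q7 -0.08
shift [ 503.2 -451.8 -168.9] rot [-0.000e+00  1.000e-01  1.118e+02] q7 -0.08
```

>>> {"api": "step_arm", "payload": {
  "increments": [
    [[1,0,0,-120,0,0,0],[1,0,0,-120,0,0,0],[1,0,0,-120,0,0,0],[1,503,-452,-169,0,0,-68],[1,503,-452,-169,0,0,-68],[1,503,-452,-169,0,0,-68],[1,503,-452,-169,0,0,-68],[1,503,-452,-169,0,0,-68],[1,503,-452,-169,0,0,-68],[1,503,-452,-169,0,0,-68]]
  ]
}}

```text
t: 0.98
eef_pos: [0.3798, -0.3637, 0.3724]
tool_rot: [-0.0, 0.807, 0.59, -0.0]
contact_force: [0.4, -0.3, 0.7]
gripper_width: 0.996
grasp_force: 0.0
```

```bash
python3 - <<'E'
from h import *
from station import bot
o=bot.get_obs();print(o["t"],o["eef_pos"])
plan(o,[.60,.0,.33],tool([0,0,-1],[1,0,0]))
E
```

```text
0.9833 [ 0.37982379 -0.36365443  0.37240057]
shift [413.4  99.2  42.3] rot [ -0.    0.  -17.7] q7 0.3
shift [413.4  99.2  42.3] rot [  0.    0.  162.3] q7 0.3
```

>>> {"api": "step_arm", "payload": {
  "increments": [
    [[1,413,99,42,0,0,-18],[1,413,99,42,0,0,-18],[1,413,99,42,0,0,-18],[1,413,99,42,0,0,-18],[1,413,99,42,0,0,-18],[1,413,99,42,0,0,-18],[1,413,99,42,0,0,-18],[1,413,99,42,0,0,-18],[1,413,99,42,0,0,-18],[1,413,99,42,0,0,-18]]
  ]
}}

```text
t: 1.82
eef_pos: [0.5969, -0.0107, 0.331]
tool_rot: [0.0, 0.708, 0.707, -0.0]
contact_force: [0.7, -1.0, 0.6]
gripper_width: 1.001
grasp_force: 0.0
```

```bash
python3 - <<'E'
from h import *
from station import bot
import pickle
c=bot.read_camera("wrist");pickle.dump(c,open("w1.pkl","wb"))
cv2.imwrite("pics/w1.png",cv2.resize(c["image"][:,:,::-1],(800,600),interpolation=cv2.INTER_CUBIC))
o=bot.get_obs();print(o["t"],o["eef_pos"])
E
```

```text
1.8667 [ 0.59918595 -0.00062416  0.32998304]
```

View pics/w1.png

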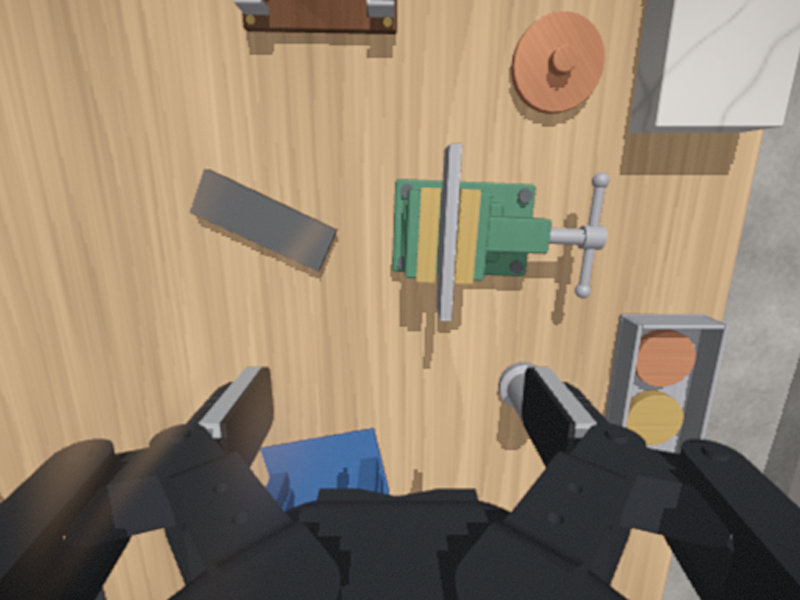

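The wrist view shows the bar's top from (454,146) to (445,319), the stone's corners at about (207,170), (336,232), (320,272) and (192,212), and the vise between them. I'll extract both with masks.

```bash
python3 - <<'E'
from h import *
import pickle
c=pickle.load(open("w1.pkl","rb"));im=c["image"]
h=cv2.cvtColor(im,cv2.COLOR_RGB2HSV)
for r in(110,130,150,170,190): print(r,[tuple(h[r,x]) [1:] for x in range(276,300)])
def fit(m,roi,z,n):
    x0,y0,x1,y1=roi;k=np.zeros_like(m);k[y0:y1,x0:x1]=m[y0:y1,x0:x1]
    cn=max(cv2.findContours(k,cv2.RETR_EXTERNAL,cv2.CHAIN_APPROX_NONE)[0],key=cv2.contourArea)
    P=ray(c,cn[:,0,:],z)[:,:2].astype(np.float32)
    print(n,cv2.minAreaRect(P*1000))
fit(cv2.inRange(h,(0,0,0),(180,90,110)),(115,100,222,185),.016,"stone")
for v in(120,135,150):fit(cv2.inRange(h,(0,0,v),(180,60,255)),(270,85,300,212),.115,"bar%d"%v)
E
```

```text
110 [(np.uint8(85), np.uint8(200)), (np.uint8(85), np.uint8(203)), (np.uint8(85), np.uint8(201)), (np.uint8(85), np.uint8(200)), (np.uint8(84), np.uint8(203)), (np.uint8(85), np.uint8(205)), (np.uint8(86), np.uint8(199)), (np.uint8(81), np.uint8(158)), (np.uint8(9), np.uint8(84)), (np.uint8(18), np.uint8(86)), (np.uint8(9), np.uint8(110)), (np.uint8(8), np.uint8(165)), (np.uint8(7), np.uint8(189)), (np.uint8(7), np.uint8(184)), (np.uint8(7), np.uint8(183)), (np.uint8(7), np.uint8(185)), (np.uint8(8), np.uint8(189)), (np.uint8(8), np.uint8(190)), (np.uint8(27), np.uint8(190)), (np.uint8(84), np.uint8(200)), (np.uint8(87), np.uint8(203)), (np.uint8(85), np.uint8(205)), (np.uint8(84), np.uint8(210)), (np.uint8(84), np.uint8(210))]
130 [(np.uint8(118), np.uint8(196)), (np.uint8(118), np.uint8(199)), (np.uint8(117), np.uint8(202)), (np.uint8(119), np.uint8(204)), (np.uint8(122), np.uint8(205)), (np.uint8(113), np.uint8(174)), (np.uint8(28), np.uint8(92)), (np.uint8(21), np.uint8(85)), (np.uint8(12), np.uint8(86)), (np.uint8(9), np.uint8(115)), (np.uint8(6), np.uint8(164)), (np.uint8(5), n
[... 2352 characters left out ...]
uint8(99), np.uint8(150)), (np.uint8(99), np.uint8(150)), (np.uint8(96), np.uint8(151)), (np.uint8(97), np.uint8(147)), (np.uint8(93), np.uint8(150)), (np.uint8(89), np.uint8(191)), (np.uint8(82), np.uint8(218)), (np.uint8(81), np.uint8(215)), (np.uint8(84), np.uint8(209))]
stone ((446.7796630859375, 23.164352416992188), (50.98605728149414, 105.75030517578125), 64.44307708740234)
bar120 ((645.5419921875, 14.18011474609375), (149.632568359375, 17.04553985595703), 88.53214263916016)
bar135 ((645.5925903320312, 14.176273345947266), (149.64013671875, 16.8607120513916), 88.48023223876953)
bar150 ((645.7968139648438, 14.193222045898438), (149.59121704101562, 16.614274978637695), 88.58059692382812)
```

```bash
cat >> h.py <<'E'
def midline(c,m,rows,x0,x1,z):
    "per-row mid points of a mask -> world; returns points, heading fit x=a*y+b, width"
    L=[];W=[]
    for r in rows:
        k=np.flatnonzero(m[r,x0:x1])
        if len(k)<3: continue
        P=ray(c,[(x0+k[0]-.5,r),(x0+k[-1]+.5,r)],z);L.append(P.mean(0));W.append(np.linalg.norm(P[1]-P[0]))
    return np.array(L),np.array(W)
E
python3 - <<'E'
from h import *
from station import bot
import pickle
c=pickle.load(open("w1.pkl","rb"));im=c["image"]
h=cv2.cvtColor(im,cv2.COLOR_RGB2HSV)
m=cv2.inRange(h,(0,0,130),(180,45,255))
L,W=midline(c,m,range(97,203,4),275,300,.115)
print((W*1000).round(1));print((L[:,:2]*1000).round(1).tolist());a,b=np.polyfit(L[:,1],L[:,0],1);print("slope",a,"b",b)
ms=cv2.inRange(h,(0,0,0),(180,110,140));ms[:100]=0;ms[190:]=0;ms[:,:115]=0;ms[:,222:]=0
cv2.imwrite("pics/ms.png",ms)
print(h[120,125:215:10].tolist(),h[140,125:215:10].tolist())
y=0.0135;o=bot.get_obs()
plan(o,[a*y+b,y,.13],tool([0,0,-1],[1,-a,0]))
E
```

```text
[11.4 10.1 10.2 10.2 10.3 11.6 10.3 10.4 10.4 11.8 10.5 10.5 10.6 10.6
 10.7 10.7 10.8  9.4  9.5 10.9 10.9 11.   9.6 11.1 11.1 11.2  9.8]
[[644.1, 83.0], [643.6, 78.2], [643.8, 73.4], [644.0, 68.5], [644.2, 63.6], [643.7, 58.7], [643.2, 53.7], [643.4, 48.7], [643.6, 43.6], [643.1, 38.6], [642.6, 33.4], [642.8, 28.2], [643.0, 23.0], [643.2, 17.8], [642.0, 12.5], [642.2, 7.1], [642.4, 1.8], [641.9, -3.7], [642.0, -9.1], [641.5, -14.7], [641.7, -20.2], [641.9, -25.8], [641.4, -31.5], [640.9, -37.2], [641.0, -42.9], [641.2, -48.7], [640.7, -54.5]]
slope 0.024555064819790414 b 0.6421571944913091
[[17, 87, 191], [13, 20, 113], [10, 7, 105], [108, 13, 100], [17, 84, 206], [17, 86, 202], [17, 84, 204], [17, 84, 206], [17, 87, 202]] [[17, 87, 193], [15, 10, 107], [90, 3, 101], [100, 7, 103], [120, 5, 103], [90, 5, 103], [110, 7, 104], [0, 5, 108], [16, 86, 195]]
shift [ 12.4  43.3 200.1] rot [ 0.  -0.4  1.9] q7 -0.24
shift [ 12.4  43.3 200.1] rot [ 6.000e-01  1.000e-01 -1.781e+02] q7 -0.24
```

>>> {"api": "step_arm", "payload": {
  "increments": [
    [[0,13,43,150,0,-0.4,1.9],[0,13,43,150,0,-0.4,1.9],[0,13,43,150,0,-0.4,1.9],[0,13,43,150,0,-0.4,1.9],[0,13,43,185,0,-0.4,1.9],[0,13,43,205,0,-0.4,1.9],[0,13,43,215,0,-0.4,1.9],[0,13,43,215,0,-0.4,1.9],[0,13,43,215,0,-0.4,1.9],[0,13,43,215,0,-0.4,1.9]]
  ]
}}

```text
t: 2.7
eef_pos: [0.6406, 0.0008, 0.1184]
tool_rot: [0.003, 0.719, 0.695, -0.001]
contact_force: [-0.4, 0.4, 0.3]
gripper_width: 0.501
grasp_force: 0.0
```

```bash
python3 - <<'E'
from h import *
from station import bot
import pickle
c=bot.read_camera("wrist");pickle.dump(c,open("w2.pkl","wb"));im=c["image"]
cv2.imwrite("pics/w2.png",cv2.resize(c["image"][:,:,::-1],(800,600),interpolation=cv2.INTER_CUBIC))
h=cv2.cvtColor(im,cv2.COLOR_RGB2HSV)
p=proj(c,[[.644,.085,.115],[.6425,.0135,.115]]);print(p.round(0).tolist())
m=cv2.inRange(h,(0,0,130),(180,45,255));x=int(p[1][0])
L,W=midline(c,m,range(int(p[0][1])+4,int(p[1][1])-15,5),x-25,x+25,.115)
print((W*1000).round(1));print((L[:,:2]*1000).round(1).tolist())
a,b=np.polyfit(L[:,1],L[:,0],1);print(a,b)
o=bot.get_obs();print(o["t"],o["eef_pos"],o["gripper_width"])
plan(o,[a*.0135+b,.0135,.098],tool([0,0,-1],[1,-a,0]))
E
```

```text
[[254.0, 84.0], [256.0, 217.0]]
[ 9.6  9.7  9.7  9.8  9.8  9.9  9.9 10.  10.  10.1 10.1 10.2 10.2 10.3
 10.3  9.8  9.9  9.9 10.  10.1 10.1 10.2 10.2]
[[644.4, 83.3], [644.3, 80.9], [644.3, 78.5], [644.2, 76.1], [644.1, 73.6], [644.0, 71.1], [643.9, 68.6], [643.9, 66.1], [643.8, 63.5], [643.7, 61.0], [643.6, 58.4], [643.5, 55.7], [643.4, 53.1], [643.4, 50.4], [643.3, 47.7], [643.5, 44.9], [643.4, 42.1], [643.3, 39.3], [643.2, 36.5], [643.1, 33.7], [643.0, 30.8], [642.9, 27.9], [642.8, 24.9]]
0.0261689958055202 0.6421651512506572
2.75 [0.64070833 0.00078558 0.11852661] 0.5020566356040888
shift [12.9  1.3 20.4] rot [ 0.2  0.4 -0.5] q7 -0.4
shift [12.9  1.3 20.4] rot [  0.6  -0.3 179.5] q7 -0.4
```

View pics/w2.png

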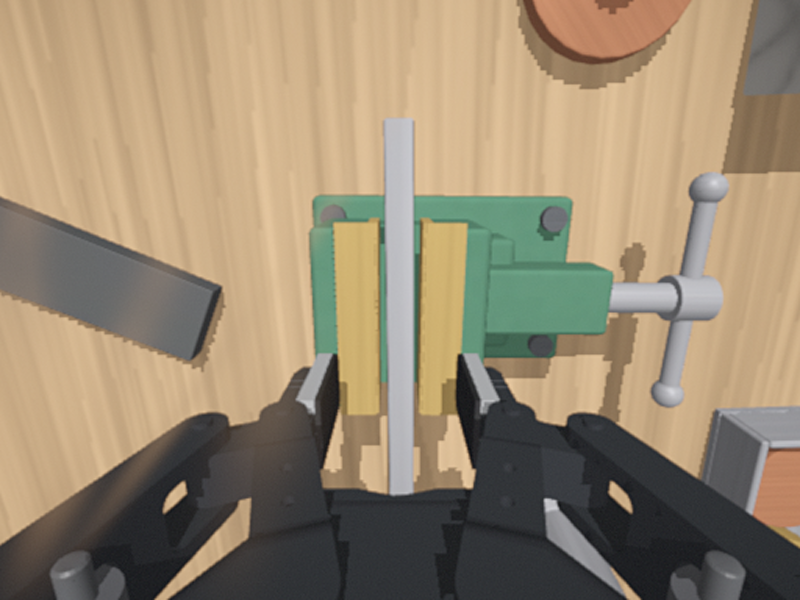

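The view shows the bar centred between the pads from (399,118) to (399,490), with the jaws clear. I need about 13 mm more in tool x.

>>> {"api": "step_arm", "payload": {
  "increments": [
    [[0,13,1.3,10,0.2,0.4,-0.5],[0,13,1.3,18,0.2,0.4,-0.5],[0,13,1.3,20,0.2,0.4,-0.5],[0,13,1.3,20,0.2,0.4,-0.5],[0,13,1.3,20,0.2,0.4,-0.5],[0,13,1.3,20,0.2,0.4,-0.5]]
  ]
}}

```text
t: 3.25
eef_pos: [0.6412, 0.0133, 0.0964]
tool_rot: [-0.001, 0.716, 0.698, -0.001]
contact_force: [0.3, 0.1, 0.1]
gripper_width: 0.5
grasp_force: 0.0
```

```bash
python3 - <<'E'
from h import *
from station import bot
o=bot.get_obs();print(o["t"],o["eef_pos"],o["gripper_width"])
plan(o,[.6425,.0135,.098],tool([0,0,-1],[1,-.0262,0]))
E
```

```text
3.25 [0.64116298 0.01326491 0.09635663] 0.49951210120283085
shift [ 0.3  1.3 -1.6] rot [-0.2  0.   0. ] q7 -0.42
shift [ 0.3  1.3 -1.6] rot [  -0.    -0.3 -180. ] q7 -0.42
```

>>> {"api": "step_arm", "payload": {
  "increments": [
    [[0,0,1.3,-1.5,0,0,0],[-0.5,0,1.3,-1.5,0,0,0],[-1,0,1.3,-1.5,0,0,0],[-1,0,1.3,-1.5,0,0,0],[-1,0,1.3,-1.5,0,0,0],[-1,0,1.3,-1.5,0,0,0],[-1,0,1.3,-1.5,0,0,0],[-1,0,1.3,-1.5,0,0,0]]
  ],
  "force": 60
}}

```text
t: 3.92
eef_pos: [0.6425, 0.0134, 0.0982]
tool_rot: [-0.001, 0.716, 0.698, -0.001]
contact_force: [-1.7, -0.7, 5.3]
gripper_width: 0.098
grasp_force: 60.2
```

>>> {"api": "step_arm", "payload": {
  "increments": [
    [[-1,0,0,-3,0,0,0],[-1,0,0,-10,0,0,0],[-1,0,0,-22,0,0,0],[-1,0,0,-40,0,0,0],[-1,0,0,-65,0,0,0],[-1,0,0,-95,0,0,0],[-1,0,0,-125,0,0,0],[-1,0,0,-150,0,0,0],[-1,0,0,-160,0,0,0],[-1,0,0,-160,0,0,0]]
  ]
}}

```text
t: 4.75
eef_pos: [0.6444, 0.0139, 0.2612]
tool_rot: [0.001, 0.716, 0.698, 0.001]
contact_force: [-0.2, 0.5, -4.7]
gripper_width: 0.097
grasp_force: 59.1
```

```bash
python3 - <<'E'
from h import *
from station import bot
o=bot.get_obs();print(o["t"],o["eef_pos"],o["gripper_width"],o["grasp_force"])
plan(o,[.56,.24,.26],tool([0,0,-1],[0,1,0]))
E
```

```text
4.75 [0.64435962 0.01391678 0.26117893] 0.09705503338931219 59.063512086868286
shift [223.9 -90.1   1.1] rot [  0.1   0.1 -91.4] q7 -0.33
shift [223.9 -90.1   1.1] rot [ 0.1 -0.1 88.6] q7 -0.33
```

>>> {"api": "step_arm", "payload": {
  "increments": [
    [[-1,15,-6,0,0,0,-5],[-1,35,-14,0,0,0,-12],[-1,56,-22,0,0,0,-19],[-1,77,-30,0,0,0,-26],[-1,98,-39,0,0,0,-33],[-1,119,-48,0,0,0,-40],[-1,140,-57,0,0,0,-47],[-1,161,-66,0,0,0,-54],[-1,182,-75,0,0,0,-61],[-1,203,-82,0,0,0,-68]]
  ]
}}

```text
t: 5.58
eef_pos: [0.5643, 0.2188, 0.2559]
tool_rot: [-0.003, 0.2, 0.98, -0.001]
contact_force: [1.0, 0.2, -4.5]
gripper_width: 0.099
grasp_force: 58.9
```

```bash
python3 - <<'E'
from h import *
from station import bot
o=bot.get_obs();print(o["t"],o["eef_pos"],o["gripper_width"],o["grasp_force"])
plan(o,[.56,.24,.26],tool([0,0,-1],[0,1,0]))
E
```

```text
5.5833 [0.56428569 0.2187594  0.25586937] 0.09948883199142777 58.948259353637695
shift [12.3 17.8 -4.1] rot [ -0.1  -0.4 -23.1] q7 0.4
shift [12.3 17.8 -4.1] rot [ -0.5   0.2 156.9] q7 0.4
```

>>> {"api": "step_arm", "payload": {
  "increments": [
    [[-1,4,6,-2,0,0,-7],[-1,8,12,-4,0,-0.2,-14],[-1,12,17,-4,0,-0.4,-20],[-1,12,18,-4,0,-0.4,-23],[-1,12,18,-4,0,-0.4,-23],[-1,12,18,-4,0,-0.4,-23],[-1,12,18,-4,0,-0.4,-23]]
  ]
}}

```text
t: 6.17
eef_pos: [0.562, 0.2389, 0.2609]
tool_rot: [0.001, 0.005, 1.0, -0.001]
contact_force: [0.4, 0.4, -3.5]
gripper_width: 0.098
grasp_force: 59.0
```

```bash
python3 - <<'E'
from h import *
from station import bot
import pickle
c=bot.read_camera("wrist");pickle.dump(c,open("w3.pkl","wb"))
cv2.imwrite("pics/w3.png",cv2.resize(c["image"][:,:,::-1],(800,600),interpolation=cv2.INTER_CUBIC))
o=bot.get_obs();print(o["t"],o["eef_pos"],o["tool_rot"])
E
```

```text
6.2167 [0.56212634 0.23900929 0.26122383] [ 0.00114638  0.00494502  0.99998658 -0.00103384]
```

View pics/w3.png

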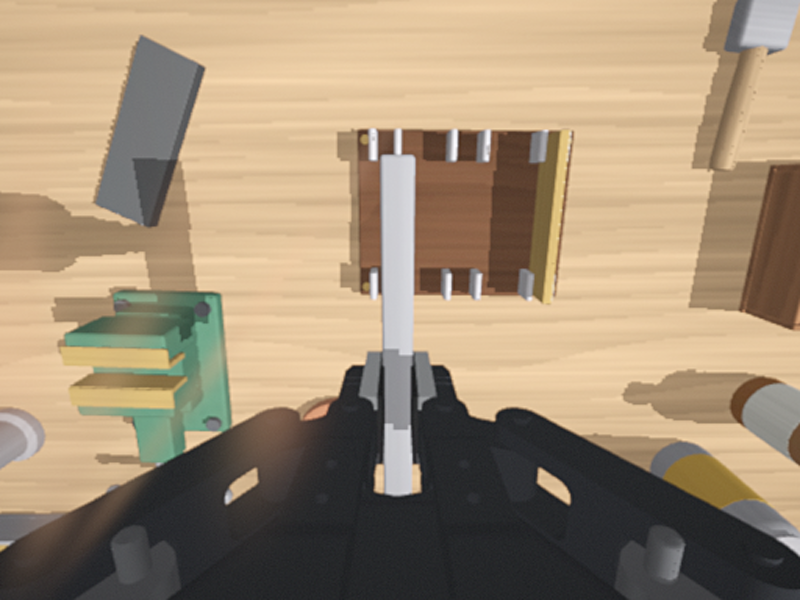

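The view shows the bar held straight, from (398,155) to (398,490). The rack's fins are at rows 128-160 (columns 373, 397, 452, 484) and rows 268-300 (columns 374, 447, 476), with the brass plate on the right at about 555.

```bash
cat > m3.py <<'E'
from h import *
import pickle,sys
c=pickle.load(open("w3.pkl","rb"));im=c["image"]
h=cv2.cvtColor(im,cv2.COLOR_RGB2HSV)
big=cv2.inRange(h,(0,0,110),(180,60,255))
def edges(r,x0,x1):
    v=im[r,x0:x1].astype(float).mean(1);return v.round(0).astype(int).tolist()
for r in(90,94,98): print(r,edges(r,230,318),h[r,230:318,1].tolist())
for r in(178,184): print(r,edges(r,230,318))
E
python3 m3.py
```

```text
90 [88, 122, 136, 135, 134, 136, 174, 215, 235, 239, 223, 170, 92, 85, 87, 85, 85, 84, 79, 77, 73, 84, 143, 201, 232, 244, 215, 126, 91, 95, 96, 95, 98, 95, 96, 97, 97, 97, 97, 98, 86, 65, 63, 65, 66, 63, 64, 64, 65, 64, 65, 65, 65, 65, 65, 80, 109, 126, 156, 202, 239, 251, 215, 94, 54, 64, 65, 62, 64, 65, 64, 63, 64, 59, 62, 90, 118, 120, 125, 151, 197, 235, 250, 217, 111, 87, 93, 95] [125, 121, 118, 122, 124, 91, 14, 6, 3, 3, 3, 10, 91, 115, 110, 108, 110, 110, 114, 116, 122, 87, 10, 5, 3, 3, 4, 66, 135, 127, 124, 125, 124, 127, 126, 123, 123, 123, 123, 125, 123, 120, 123, 123, 123, 126, 126, 120, 120, 122, 120, 119, 125, 123, 122, 72, 14, 8, 5, 5, 3, 3, 5, 49, 148, 119, 120, 127, 122, 123, 123, 125, 122, 132, 124, 43, 11, 6, 6, 5, 4, 3, 4, 5, 78, 139, 129, 123]
94 [74, 81, 81, 82, 82, 103, 165, 215, 242, 247, 224, 169, 92, 84, 84, 85, 83, 84, 76, 72, 69, 80, 145, 203, 239, 249, 215, 124, 94, 100, 101, 101, 101, 101, 101, 99, 101, 100, 101, 103, 89, 67, 66, 66, 67, 67, 69, 69, 69, 66, 68, 65, 68, 63, 62, 89, 116, 130, 164, 208, 241, 246, 197, 83, 58, 65, 65, 68, 64, 67, 66, 66, 64,
[... 1335 characters left out ...]
, 207, 208, 210, 210, 213, 215, 215, 216, 217, 221, 196, 118, 99, 104, 92, 66, 69, 69, 69, 66, 70, 69, 67, 69, 67, 70, 69, 68, 92, 114, 137, 185, 226, 245, 221, 112, 63, 69, 68, 70, 70, 68, 68, 69, 68, 68, 92, 119, 123, 130, 166, 211, 241, 231, 155, 102, 103, 108, 91, 70, 70, 68, 71, 68]
184 [102, 72, 106, 128, 127, 125, 136, 181, 223, 244, 239, 183, 84, 70, 128, 185, 205, 205, 204, 205, 205, 207, 207, 206, 207, 208, 211, 211, 213, 214, 215, 215, 217, 222, 197, 118, 102, 105, 93, 69, 69, 71, 70, 68, 69, 73, 70, 72, 72, 71, 70, 71, 101, 123, 144, 194, 236, 253, 222, 99, 59, 67, 70, 69, 70, 70, 71, 71, 69, 71, 102, 124, 121, 135, 184, 227, 245, 217, 118, 99, 106, 102, 98, 101, 99, 100, 88, 70]
```

```bash
cat > m4.py <<'E'
from h import *
import pickle
c=pickle.load(open("w3.pkl","rb"))
print("cam",(-np.array(c["R"]).T@c["t"]).round(4))
near=ray(c,[(235.3,94),(292.7,94),(313.3,94),(251.5,94)],.036);far=ray(c,[(236.2,180),(288.8,180),(308,180)],.036)
ref=np.array([-83.5,-10.5,16.5])/1000
for n,P in(("near",near),("far",far)): print(n,P[:,:2].round(4).tolist(),(P[:3,1]-ref).round(4))
# fin row extents: x of ends of fins (|y| 48..72) from brightness along a fin column
im=c["image"]
for x in(239,289,291,310,311): print(x,im[76:106,x].mean(1).round(0).astype(int).tolist(),im[164:195,x-3].mean(1).round(0).astype(int).tolist())
# bar top midline
h=cv2.cvtColor(im,cv2.COLOR_RGB2HSV)
for z in(.278,):
  L,W=midline(c,cv2.inRange(h,(0,0,190),(180,60,255)),range(108,220,8),240,270,z);print((W*1000).round(1),(L[:,:2]*1000).round(1).tolist())
print(ray(c,[(254,99)],.278))
E
python3 m4.py
```

```text
cam [0.4945 0.2399 0.4033]
near [[0.4646, 0.2152], [0.4653, 0.2892], [0.4655, 0.3158], [0.4648, 0.2361]] [0.2987 0.2997 0.2993]
far [[0.5783, 0.2132], [0.579, 0.2871], [0.5792, 0.3141]] [0.2967 0.2976 0.2976]
239 [195, 201, 201, 201, 198, 196, 224, 244, 246, 228, 239, 221, 205, 207, 239, 248, 248, 247, 247, 248, 248, 248, 249, 249, 250, 253, 199, 124, 106, 108] [102, 101, 102, 105, 109, 109, 109, 83, 72, 74, 94, 109, 111, 111, 109, 109, 109, 129, 137, 136, 136, 122, 118, 124, 138, 176, 184, 191, 202, 205, 204]
289 [195, 196, 198, 196, 196, 193, 190, 189, 190, 192, 194, 196, 198, 200, 202, 203, 204, 206, 208, 210, 211, 212, 214, 216, 218, 221, 197, 142, 104, 99] [108, 105, 102, 105, 105, 107, 106, 105, 130, 137, 139, 195, 222, 226, 226, 227, 229, 230, 232, 233, 236, 237, 237, 237, 238, 238, 239, 231, 211, 202, 202]
291 [188, 190, 195, 196, 195, 194, 216, 241, 246, 246, 246, 247, 249, 251, 251, 251, 253, 253, 246, 242, 243, 241, 240, 239, 234, 233, 201, 139, 100, 100] [106, 105, 105, 103, 106, 108, 105, 84, 68, 80, 117, 192, 222, 225, 221, 218, 216, 218, 218, 216, 222, 221, 201, 189, 1
[... 286 characters left out ...]
0, 217, 219, 218, 199, 187, 211, 216, 209, 202, 202, 204]
311 [188, 191, 196, 196, 195, 194, 198, 214, 220, 224, 227, 229, 231, 233, 235, 240, 233, 212, 201, 203, 213, 215, 215, 236, 244, 248, 228, 162, 100, 95] [106, 106, 105, 103, 103, 105, 107, 107, 104, 96, 106, 172, 173, 164, 155, 141, 136, 133, 128, 118, 118, 122, 122, 112, 113, 181, 195, 192, 197, 203, 204]
[ 8.9  9.   9.1  9.1  9.2  9.3  9.4  9.4  9.5 12.  12.1  9.3  9.3  9.4] [[490.3, 239.8], [493.7, 239.8], [497.2, 239.8], [500.7, 239.7], [504.3, 239.7], [508.0, 239.7], [511.7, 239.7], [515.4, 239.6], [519.3, 239.6], [523.2, 238.4], [527.1, 238.3], [531.2, 239.7], [535.3, 239.7], [539.4, 239.7]]
[[0.48645656 0.23965563 0.278     ]]
```

```bash
cat > m5.py <<'E'
from h import *
from station import bot
import pickle
c=pickle.load(open("w3.pkl","rb"))
print(ray(c,[(291,82.2),(289,192)],.036)[:,0],ray(c,[(291,102.3),(287,174.5)],.012)[:,0], ray(c,[(254,102.5)],.278)[:,0])
o=bot.get_obs();print(o["eef_pos"])
s=.0167;th=Ro.from_euler("z",-s+.002)  # world yaw change
plan(o,[.521,.2283-.0007,.11],th*rq(o["tool_rot"]))
E
python3 m5.py
```

```text
[0.45109145 0.59646239] [0.47418543 0.57607815] [0.48792548]
[0.56212634 0.23900929 0.26122383]
shift [ 41.4 -11.5 151.2] rot [0.  0.  0.8] q7 0.72
shift [ 41.4 -11.5 151.2] rot [  -0.     0.  -179.2] q7 0.72
```

>>> {"api": "step_arm", "payload": {
  "increments": [
    [[-1,20,-6,20,0,0,0.4],[-1,40,-11.5,50,0,0,0.8],[-1,40,-11.5,80,0,0,0.8],[-1,40,-11.5,115,0,0,0.8],[-1,40,-11.5,145,0,0,0.8],[-1,40,-11.5,163,0,0,0.8],[-1,40,-11.5,171,0,0,0.8],[-1,40,-11.5,171,0,0,0.8],[-1,40,-11.5,171,0,0,0.8],[-1,40,-11.5,171,0,0,0.8]]
  ]
}}

```text
t: 7.05
eef_pos: [0.5239, 0.2291, 0.0926]
tool_rot: [0.003, 0.011, 1.0, 0.0]
contact_force: [-0.8, 0.2, -3.7]
gripper_width: 0.097
grasp_force: 59.1
```

```bash
python3 - <<'E'
from h import *
from station import bot
import pickle
o=bot.get_obs();print(o["eef_pos"],o["tool_rot"])
c=bot.read_camera("wrist");pickle.dump(c,open("w4.pkl","wb"))
cv2.imwrite("pics/w4.png",cv2.resize(c["image"][:,:,::-1],(800,600),interpolation=cv2.INTER_CUBIC))
o=bot.get_obs();print(o["eef_pos"],o["tool_rot"])
plan(o,[.522,.2276,.09],tool([0,0,-1],[.0167,1,0]))
h=cv2.cvtColor(c["image"],cv2.COLOR_RGB2HSV)
E
```

```text
[0.5238578  0.22910289 0.09258239] [2.93122075e-03 1.11146310e-02 9.99933934e-01 2.13387791e-05]
[0.52387901 0.22906236 0.09267409] [ 3.06918627e-03  1.11008633e-02  9.99933673e-01 -3.39450821e-06]
shift [ 1.9 -1.5  2.7] rot [ 0.   0.4 -0.3] q7 0.54
shift [ 1.9 -1.5  2.7] rot [  0.6  -0.  179.7] q7 0.54
```

View pics/w4.png

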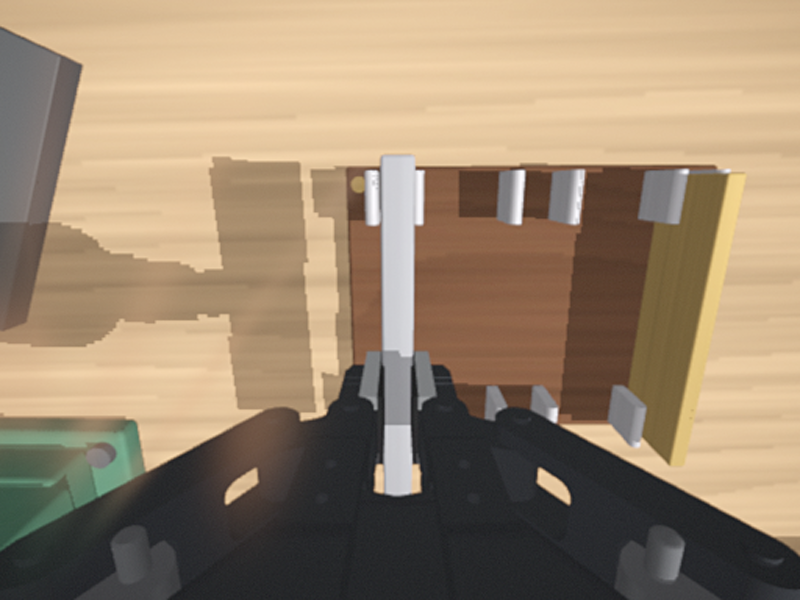

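The bar's near end, at (398,155), sits between the near narrow fins at columns 366 and 424. I'll measure the offset precisely.

```bash
python3 - <<'E'
from h import *
import pickle
c=pickle.load(open("w4.pkl","rb"));im=c["image"];h=cv2.cvtColor(im,cv2.COLOR_RGB2HSV)
for r in(115,125,135): print(r,h[r,228:276,1].tolist())
L,W=midline(c,cv2.inRange(h,(0,0,190),(180,60,255)),range(150,220,8),240,268,.1097);print((W*1000).round(1),(L[:,:2]*1000).round(1).tolist())
for r in (115,125,135): print("wide",h[r,315:378,1].tolist())
print("far",h[258,300:360,1].tolist())
E
```

```text
115 [110, 112, 115, 118, 118, 51, 7, 5, 2, 3, 3, 4, 3, 5, 3, 11, 8, 5, 7, 6, 6, 5, 6, 6, 5, 5, 5, 6, 5, 5, 6, 5, 6, 6, 5, 5, 5, 5, 3, 3, 3, 3, 3, 39, 125, 133, 121, 120]
125 [110, 109, 115, 126, 116, 24, 6, 4, 2, 3, 3, 3, 4, 5, 5, 6, 9, 8, 6, 5, 6, 6, 6, 6, 5, 5, 5, 5, 5, 6, 6, 6, 6, 5, 7, 5, 6, 5, 3, 4, 4, 4, 3, 42, 126, 129, 126, 124]
135 [119, 129, 127, 126, 129, 44, 5, 5, 5, 3, 3, 3, 3, 3, 4, 7, 8, 6, 6, 6, 5, 6, 7, 5, 6, 6, 6, 6, 6, 6, 6, 6, 5, 6, 6, 5, 6, 6, 5, 2, 3, 4, 4, 64, 137, 128, 124, 125]
[9.3 9.4 9.4 9.5 9.6 9.2 9.3 9.3 8.9] [[470.7, 230.5], [474.4, 230.4], [478.2, 230.3], [482.0, 230.2], [485.9, 230.2], [489.9, 230.3], [493.9, 230.2], [498.0, 230.2], [502.2, 229.8]]
wide [130, 126, 129, 119, 24, 6, 8, 6, 4, 6, 8, 4, 8, 5, 4, 5, 5, 3, 3, 3, 5, 44, 149, 126, 127, 120, 123, 129, 120, 121, 126, 129, 124, 120, 123, 127, 120, 95, 19, 8, 8, 4, 4, 4, 6, 6, 6, 6, 2, 4, 6, 7, 6, 4, 3, 3, 4, 2, 10, 86, 149, 123, 126]
wide [129, 127, 126, 49, 9, 6, 6, 4, 6, 4, 8, 6, 5, 5, 5, 4, 3, 3, 3, 5, 40, 141, 126, 122, 122, 125, 122, 127, 113, 123, 127, 125, 122, 125, 132, 125, 98, 21, 8, 8, 4, 6, 4, 4, 2, 8, 4, 4, 4, 4, 5, 6, 3, 5, 3, 3, 4, 17, 95, 140, 123, 116, 126]
wide [126, 130, 93, 19, 6, 6, 6, 6, 6, 6, 6, 4, 5, 4, 5, 2, 3, 4, 3, 19, 105, 131, 117, 115, 118, 120, 117, 123, 120, 120, 126, 123, 123, 122, 132, 103, 19, 8, 8, 8, 6, 4, 4, 4, 6, 6, 4, 4, 5, 3, 4, 5, 5, 3, 4, 3, 28, 112, 132, 119, 127, 120, 126]
far [122, 123, 123, 123, 123, 121, 119, 125, 121, 122, 56, 6, 8, 6, 4, 8, 6, 6, 4, 6, 6, 4, 7, 6, 67, 123, 122, 132, 127, 127, 126, 121, 130, 125, 123, 119, 126, 127, 125, 74, 16, 8, 6, 4, 4, 6, 6, 4, 6, 4, 4, 6, 4, 6, 7, 23, 92, 127, 127, 125]
```

```bash
python3 - <<'E'
from h import *
import pickle
c=pickle.load(open("w4.pkl","rb"))
P=ray(c,[(232.6,125),(271.4,125),(335.4,125),(372.7,125)],.036);Q=ray(c,[(324.4,258),(356,258)],.036)
print(P[:,:2].round(4).tolist(),Q[:,:2].round(4).tolist())
print("narrow near",P[:2,1].mean(),"rack c near",P[:,1]-np.array([-.0835,-.0565,-.0105,.0165]),"far",Q[:,1]-np.array([-.0105,.0165]))
E
```

```text
[[0.4612, 0.2151], [0.4618, 0.243], [0.4628, 0.289], [0.4634, 0.3158]] [[0.5696, 0.2865], [0.5702, 0.3126]]
narrow near 0.22901613550544897 rack c near [0.29856392 0.29946835 0.29950011 0.2993302 ] far [0.29695726 0.29613005]
```

>>> {"api": "step_arm", "payload": {
  "increments": [
    [[-1,1.9,-1.9,0,0,0.4,0.3],[-1,1.9,-1.9,0,0,0.4,0.3],[-1,1.9,-1.9,3,0,0.4,0.3],[-1,1.9,-1.9,9,0,0.4,0.3],[-1,1.9,-1.9,15,0,0.4,0.3],[-1,1.9,-1.9,21,0,0.4,0.3],[-1,1.9,-1.9,24,0,0.4,0.3],[-1,1.9,-1.9,24,0,0.4,0.3],[-1,1.9,-1.9,24,0,0.4,0.3],[-1,1.9,-1.9,24,0,0.4,0.3]]
  ]
}}

```text
t: 7.93
eef_pos: [0.521, 0.2266, 0.067]
tool_rot: [-0.002, 0.013, 1.0, -0.0]
contact_force: [0.1, -0.6, -3.7]
gripper_width: 0.102
grasp_force: 59.1
```

```bash
python3 - <<'E'
from h import *
from station import bot
import pickle
c=bot.read_camera("wrist")
o=bot.get_obs();print(o["t"],o["eef_pos"],o["contact_force"])
plan(o,[.522,.2272,.042],tool([0,0,-1],[.0185,1,0]))
im=c["image"];h=cv2.cvtColor(im,cv2.COLOR_RGB2HSV);z=o["eef_pos"][2]+.017
L,W=midline(c,cv2.inRange(h,(0,0,190),(180,60,255)),range(150,220,8),240,268,z);print((W*1000).round(1),(L[:,:2]*1000).round(1).tolist())
r=int(proj(c,[.463,.229,.036])[0][1]);print(r,h[r,215:290,1].tolist())
def edg(a,b):
    k=np.flatnonzero(h[r,a:b,1]<60)+a;return k[0]-.5,k[-1]+.5
e=edg(215,290);print(e,ray(c,[(e[0],r),(e[1],r)],.036).round(4))
E
```

```text
7.9833 [0.52107989 0.22662317 0.06716579] [-0.54559526 -0.24819695 -4.0817686 ]
shift [-1.   0.6 25.2] rot [-0.1 -0.2 -0.5] q7 0.52
shift [-1.   0.6 25.2] rot [-3.000e-01  1.000e-01  1.795e+02] q7 0.52
[9.3 9.4 9.5 9.5 9.6 9.2 9.3 9.4 8.9] [[468.0, 228.3], [471.7, 228.2], [475.5, 228.1], [479.4, 228.0], [483.3, 227.9], [487.3, 228.0], [491.3, 227.9], [495.4, 227.8], [499.6, 227.5]]
133 [87, 86, 88, 86, 88, 88, 99, 113, 117, 113, 117, 121, 110, 118, 119, 125, 118, 130, 109, 12, 5, 6, 6, 6, 5, 5, 5, 5, 6, 9, 6, 6, 5, 5, 6, 6, 5, 6, 6, 5, 5, 5, 6, 6, 7, 7, 6, 7, 6, 6, 12, 21, 6, 3, 6, 6, 5, 3, 2, 4, 4, 4, 70, 131, 128, 124, 121, 126, 122, 126, 124, 126, 122, 124, 124]
(np.float64(233.5), np.float64(276.5)) [[0.4622 0.2152 0.036 ]
 [0.4629 0.2424 0.036 ]]
```

>>> {"api": "step_arm", "payload": {
  "increments": [
    [[-1,0,0.4,4,0,0,0],[-1,0,0.4,9,0,0,0],[-1,0,0.4,14,0,0,0],[-1,0,0.4,18,0,0,0],[-1,0,0.4,21,0,0,0],[-1,0,0.4,23,0,0,0],[-1,0,0.4,24,0,0,0],[-1,0,0.4,24,0,0,0],[-1,0,0.4,24,0,0,0]]
  ]
}}

```text
t: 8.73
eef_pos: [0.5209, 0.2269, 0.043]
tool_rot: [-0.002, 0.014, 1.0, -0.001]
contact_force: [0.1, -0.7, -4.5]
gripper_width: 0.098
grasp_force: 59.1
```

>>> {"api": "step_arm", "payload": {
  "increments": [
    [[-1,0,0,0.7,0,0,0],[-1,0,0,1.4,0,0,0],[-1,0,0,2.1,0,0,0],[-1,0,0,2.6,0,0,0],[-1,0,0,3,0,0,0],[-1,0,0,3,0,0,0]]
  ]
}}

```text
t: 9.23
eef_pos: [0.5208, 0.2268, 0.0402]
tool_rot: [-0.002, 0.014, 1.0, -0.001]
contact_force: [-2.1, 0.0, -0.2]
gripper_width: 0.097
grasp_force: 59.7
```

>>> {"api": "step_arm", "payload": {
  "increments": [
    [[-0.6,0,0,0,0,0,0],[-0.4,0,0,0,0,0,0],[-0.2,0,0,0,0,0,0],[-0.2,0,0,0,0,0,0],[-0.2,0,0,-10,0,0,0],[-0.2,0,0,-40,0,0,0],[-0.2,0,0,-80,0,0,0],[0.2,0,0,-120,0,0,0],[1,0,0,-150,0,0,0],[1,0,0,-150,0,0,0]]
  ]
}}

```text
t: 10.07
eef_pos: [0.5242, 0.2298, 0.1973]
tool_rot: [0.003, 0.013, 1.0, 0.002]
contact_force: [0.1, 0.7, -0.2]
gripper_width: 0.809
grasp_force: 0.0
```

```bash
python3 - <<'E'
from h import *
from station import bot
import pickle
c=bot.read_camera("wrist");pickle.dump(c,open("w5.pkl","wb"))
cv2.imwrite("pics/w5.png",cv2.resize(c["image"][:,:,::-1],(800,600),interpolation=cv2.INTER_CUBIC))
o=bot.get_obs();print(o["t"],o["eef_pos"])
# stone from w1
c1=pickle.load(open("w1.pkl","rb"));h=cv2.cvtColor(c1["image"],cv2.COLOR_RGB2HSV)
m=cv2.inRange(h,(0,0,60),(180,45,140));m[:100]=0;m[190:]=0;m[:,:115]=0;m[:,222:]=0
cn=max(cv2.findContours(m,cv2.RETR_EXTERNAL,cv2.CHAIN_APPROX_NONE)[0],key=cv2.contourArea)
print(cv2.minAreaRect(ray(c1,cn[:,0],.016)[:,:2].astype(np.float32)*1000), m.sum()/255)
plan(o,[.45,.01,.25],tool([0,0,-1],[-np.sin(np.radians(-25)),np.cos(np.radians(-25)),0]))
E
```

```text
10.1167 [0.52317591 0.22851375 0.19423061]
((453.3414001464844, 19.960128784179688), (50.45757293701172, 148.894287109375), 64.42040252685547) 2660.0
shift [  67.  -220.3  -56.3] rot [ 0.1  0.2 23.4] q7 0.64
shift [  67.  -220.3  -56.3] rot [  -0.2    0.2 -156.6] q7 0.64
```

View pics/w5.png

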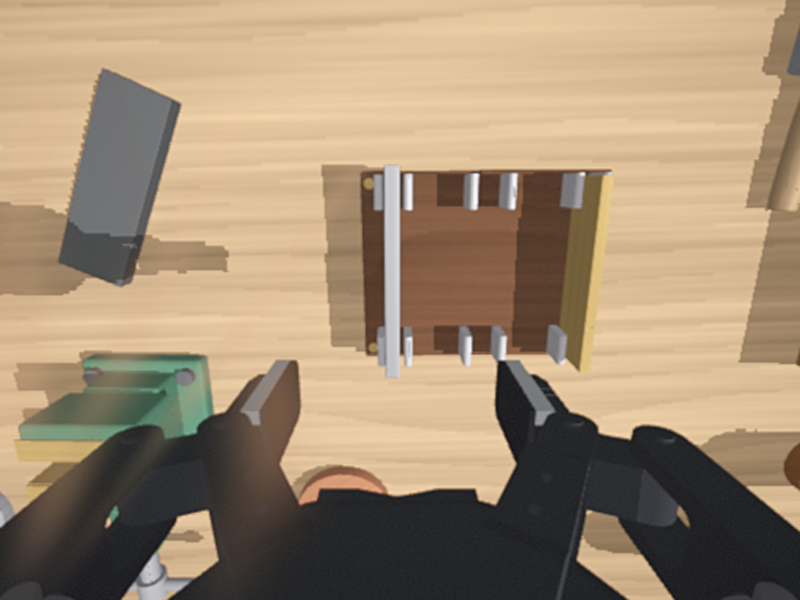

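The bar stands in the narrow slot: its top runs from (391,165) to (391,376), between the fins at both ends. Next I'll look at the rest from above.

```bash
python3 - <<'E'
from h import *
from station import bot
import pickle
c=pickle.load(open("w5.pkl","rb"));h=cv2.cvtColor(c["image"],cv2.COLOR_RGB2HSV)
m=cv2.inRange(h,(0,0,40),(180,45,140));m[:,120:]=0;m[190:]=0;m[:30]=0
cn=max(cv2.findContours(m,cv2.RETR_EXTERNAL,cv2.CHAIN_APPROX_NONE)[0],key=cv2.contourArea)
print(cv2.minAreaRect(ray(c,cn[:,0],.016)[:,:2].astype(np.float32)*1000), m.sum()/255)
# wide slot fins
for X in(.462,.582):
    r=int(round(proj(c,[X,.3,.036])[0][1])); print(X,r,h[r,285:335,1].tolist())
o=bot.get_obs()
plan(o,[.56,-.27,.30],tool([0,0,-1],[-.176,.985,0]))
E
```

```text
((453.3117980957031, 23.34685516357422), (55.87384033203125, 148.7662811279297), 64.4625244140625) 6390.0
0.462 121 [125, 116, 126, 123, 123, 120, 126, 126, 123, 123, 129, 71, 14, 6, 9, 8, 5, 5, 4, 3, 4, 41, 144, 129, 122, 125, 127, 125, 126, 125, 122, 129, 132, 126, 43, 4, 8, 6, 6, 4, 5, 4, 5, 4, 4, 9, 95, 139, 128, 129]
0.582 223 [129, 117, 122, 122, 121, 123, 132, 121, 26, 6, 6, 8, 6, 5, 4, 3, 6, 44, 155, 127, 125, 123, 125, 126, 122, 127, 122, 129, 83, 16, 4, 8, 6, 4, 6, 4, 3, 4, 5, 85, 137, 125, 126, 121, 125, 121, 122, 124, 126, 126]
shift [ -50.7 -497.2 -106.4] rot [  0.1   0.2 -11.7] q7 0.64
shift [ -50.7 -497.2 -106.4] rot [ 3.000e-01 -1.000e-01  1.683e+02] q7 0.64
```

>>> {"api": "step_arm", "payload": {
  "increments": [
    [[1,-5,-30,-40,0,0,-2],[1,-10,-70,-70,0,0,-5],[1,-15,-110,-90,0,0,-8],[1,-20,-150,-106,0,0,-12],[1,-24,-190,-106,0,0,-12],[1,-28,-230,-106,0,0,-12],[1,-32,-270,-106,0,0,-12],[1,-36,-310,-106,0,0,-12],[1,-40,-350,-106,0,0,-12],[1,-44,-390,-106,0,0,-12]]
  ]
}}

```text
t: 10.95
eef_pos: [0.5534, -0.155, 0.2955]
tool_rot: [-0.003, -0.091, 0.996, -0.0]
contact_force: [0.9, 0.8, -0.1]
gripper_width: 1.003
grasp_force: 0.0
```

>>> {"api": "step_arm", "payload": {
  "increments": [
    [[1,0,-40,0,0,0,0],[1,0,-80,0,0,0,0],[1,0,-100,0,0,0,0],[1,0,-100,0,0,0,0],[1,0,-100,0,0,0,0],[1,0,-100,0,0,0,0]]
  ]
}}

```text
t: 11.45
eef_pos: [0.5722, -0.2495, 0.2956]
tool_rot: [-0.002, -0.092, 0.996, 0.0]
contact_force: [-1.1, 1.2, -0.1]
gripper_width: 0.998
grasp_force: 0.0
```

```bash
python3 - <<'E'
from h import *
from station import bot
import pickle
c=bot.read_camera("wrist");pickle.dump(c,open("w6.pkl","wb"))
cv2.imwrite("pics/w6.png",cv2.resize(c["image"][:,:,::-1],(800,600),interpolation=cv2.INTER_CUBIC))
o=bot.get_obs();print(o["t"],o["eef_pos"],o["q"])
c=pickle.load(open("w5.pkl","rb"))
print(ray(c,[(306.2,121),(330.6,121)],.036).round(4)[:,:2].tolist(),ray(c,[(302.3,223),(323.7,223)],.036).round(4)[:,:2].tolist())
E
```

```text
11.5 [ 0.57236919 -0.24899023  0.29605645] [ 0.93520597  0.47936973 -0.88148625  1.55879449  0.38041138  1.28844067
  1.75626258]
[[0.4622, 0.2892], [0.4629, 0.316]] [[0.5822, 0.2878], [0.5829, 0.3138]]
```

View pics/w6.png

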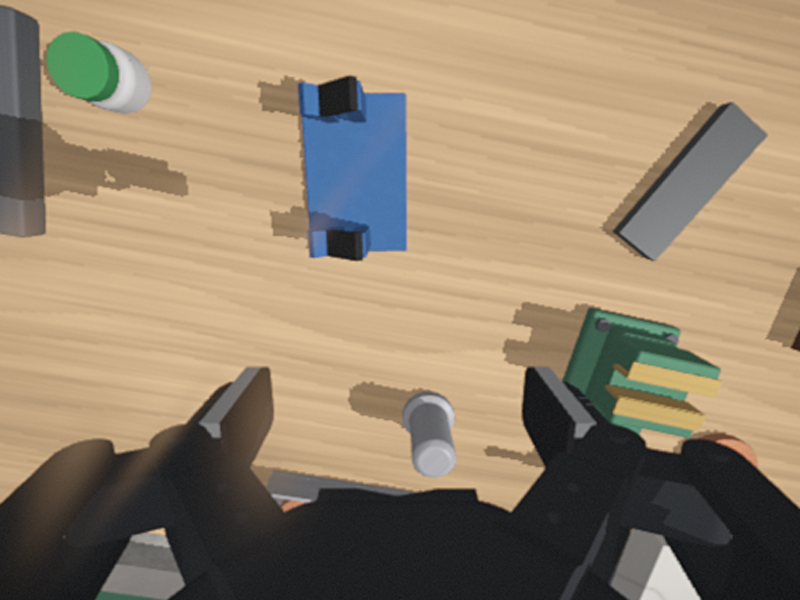

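The rest's blue base shows its right edge from (407,94) to (406,250) and its left edge from about (303,120) to (309,215). The black rails are at (338,97) and (346,245), and the stone is at about (690,180).

```bash
cat > m6.py <<'E'
from h import *
from station import bot
import pickle
c=pickle.load(open("w6.pkl","rb"));im=c["image"];h=cv2.cvtColor(im,cv2.COLOR_RGB2HSV)
b=cv2.inRange(h,(100,110,40),(130,255,255))
def ends(v): k=np.flatnonzero(v);return k[0]-.5,k[-1]+.5
Lp,Rp,Tp,Bp=[],[],[],[]
for r in range(82,134,3):
    e=ends(b[r,170:280]);Lp.append((e[0]+170,r));Rp.append((e[1]+170,r))
for x in range(240,257,2):
    e=ends(b[40:175,x]);Tp.append((x,e[0]+40));Bp.append((x,e[1]+40))
W=lambda p:ray(c,p,.008)[:,:2]
L,R,T,B=map(W,(Lp,Rp,Tp,Bp))
fl=np.polyfit(L[:,0],L[:,1],1);fr=np.polyfit(R[:,0],R[:,1],1);ft=np.polyfit(T[:,1],T[:,0],1);fb=np.polyfit(B[:,1],B[:,0],1)
print("L",fl,"R",fr,"T",ft,"B",fb)
s=(fl[0]+fr[0])/2;th=np.arctan(s);
def isect(f,g): # y=f0 x+f1 ; x=g0 y+g1
    x=(g[0]*f[1]+g[1])/(1-g[0]*f[0]);return np.array([x,f[0]*x+f[1]])
C=[isect(f,g) for f in(fl,fr) for g in(ft,fb)];C=np.array(C)
print("corners",C.round(4).tolist(),"ctr",C.mean(0),"len",np.linalg.norm(C[0]-C[1]),np.linalg.norm(C[2]-C[3]),"wid",np.linalg.norm(C[0]-C[2]),"yaw",np.degrees(th))
g=cv2.inRange(h,(0,0,50),(180,45,150));g[:,:385]=0;g[:60]=0;g[170:]=0
cn=max(cv2.findContours(g,cv2.RETR_EXTERNAL,cv2.CHAIN_APPROX_NONE)[0],key=cv2.contourArea)
print(cv2.minAreaRect(ray(c,cn[:,0],.016)[:,:2].astype(np.float32)*1000))
E
python3 m6.py
```

```text
L [ 0.20113142 -0.45478453] R [ 0.21223064 -0.36122445] T [-0.18717746  0.37105922] B [-0.18674688  0.52075512]
corners [[0.4396, -0.3664], [0.5838, -0.3374], [0.4219, -0.2717], [0.5658, -0.2411]] ctr [ 0.50277311 -0.30414035] len 0.14701103032011947 0.14708114519070553 wid 0.09632286249781409 yaw 11.677527052499658
((451.8824157714844, 15.657543182373047), (54.653438568115234, 151.09242248535156), 64.42631530761719)
```

```bash
python3 - <<'E'
from h import *
from station import bot
o=bot.get_obs();a=np.radians(64.4)
plan(o,[.4532,.0197,.12],tool([0,0,-1],[np.cos(a),np.sin(a),0]))
E
```

```text
shift [ 67.  285.9 176.5] rot [-0.  -0.2 36.2] q7 1.76
shift [ 67.  285.9 176.5] rot [ 3.000e-01 -1.000e-01 -1.438e+02] q7 1.76
```

>>> {"api": "step_arm", "payload": {
  "increments": [
    [[1,10,40,0,0,0,5],[1,20,78,0,0,0,11],[1,30,116,10,0,0,17],[1,40,154,25,0,0,23],[1,50,190,45,0,0,29],[1,58,222,70,0,0,34],[1,64,250,100,0,-0.2,36],[1,67,274,130,0,-0.2,36],[1,67,286,160,0,-0.2,36],[1,67,286,177,0,-0.2,36]]
  ]
}}

```text
t: 12.33
eef_pos: [0.451, 0.0221, 0.1176]
tool_rot: [-0.001, 0.217, 0.976, -0.001]
contact_force: [0.7, -0.5, -0.0]
gripper_width: 1.0
grasp_force: 0.0
```

>>> {"api": "step_arm", "payload": {
  "increments": [
    [[1,0,0,0,0,0,0],[1,0,0,0,0,0,0],[1,0,0,0,0,0,0]]
  ]
}}

```text
t: 12.58
eef_pos: [0.4548, 0.0183, 0.1206]
tool_rot: [0.001, 0.221, 0.975, -0.001]
contact_force: [0.7, -0.5, 1.0]
gripper_width: 1.001
grasp_force: 0.0
```

```bash
python3 - <<'E'
from h import *
from station import bot
o=bot.get_obs();a=np.radians(64.4);print(o["t"],o["eef_pos"],o["q"].round(2))
plan(o,[.4532,.0197,.001],tool([0,0,-1],[np.cos(a),np.sin(a),0]))
c=bot.read_camera("wrist");h=cv2.cvtColor(c["image"],cv2.COLOR_RGB2HSV)
# stone near part visible: mid columns of rows above fingers
m=cv2.inRange(h,(0,0,50),(180,45,150))
for r in(100,120,140,160,180,200):
    k=np.flatnonzero(m[r,180:330])+180
    if len(k): P=ray(c,[(k[0]-.5,r),(k[-1]+.5,r)],.016);q=rq(o["tool_rot"]).inv().apply(P-o["eef_pos"])*1000;print(r,k[0],k[-1],q.round(1)[:,:2].tolist())
k=np.flatnonzero(m[:250,254]);P=ray(c,[(254,k[0]-.5)],.016);print(k[0],(rq(o["tool_rot"]).inv().apply(P-o["eef_pos"])*1000).round(1))
E
```

```text
12.5833 [0.45478102 0.01826897 0.12062937] [ 0.53  0.39 -0.83  2.13  0.41  0.79  0.57]
shift [  2.3   0.7 119.6] rot [-0.   0.1  0.1] q7 0.57
shift [  2.3   0.7 119.6] rot [-2.000e-01 -1.000e-01 -1.799e+02] q7 0.57
120 227 281 [[65.9, -24.3], [65.9, 24.6]]
140 227 280 [[48.4, -24.8], [48.4, 24.2]]
160 228 280 [[30.2, -24.3], [30.2, 24.7]]
180 229 279 [[11.2, -23.9], [11.2, 24.3]]
200 229 279 [[-8.6, -24.4], [-8.5, 24.8]]
107 [[7.740e+01 1.000e-01 1.045e+02]]
```

>>> {"api": "step_arm", "payload": {
  "increments": [
    [[0.7,2.3,0.5,30,0,0,0],[0.7,2.3,0.5,65,0,0,0],[0.7,2.3,0.5,90,0,0,0],[0.7,2.3,0.5,105,0,0,0],[0.7,2.3,0.5,113,0,0,0],[0.7,2.3,0.5,117,0,0,0],[0.7,2.3,0.5,117,0,0,0],[0.7,2.3,0.5,117,0,0,0],[0.7,2.3,0.5,117,0,0,0]]
  ]
}}

```text
t: 13.38
eef_pos: [0.4533, 0.0191, 0.0036]
tool_rot: [0.001, 0.221, 0.975, -0.001]
contact_force: [0.7, 0.8, 0.8]
gripper_width: 0.847
grasp_force: 0.0
```

>>> {"api": "step_arm", "payload": {
  "increments": [
    [[0.6,0,0,2.5,0,0,0],[0.3,0,0,2.5,0,0,0],[-0.3,0,0,2.5,0,0,0],[-1,0,0,2.5,0,0,0],[-1,0,0,2.5,0,0,0],[-1,0,0,2.5,0,0,0],[-1,0,0,2.5,0,0,0]]
  ],
  "force": 60
}}

```text
t: 13.97
eef_pos: [0.4525, 0.0191, 0.0007]
tool_rot: [0.001, 0.221, 0.975, -0.001]
contact_force: [-1.0, 0.0, 9.4]
gripper_width: 0.571
grasp_force: 61.7
```

>>> {"api": "step_arm", "payload": {
  "increments": [
    [[-1,0,0,-5,0,0,0],[-1,0,0,-20,0,0,0],[-1,0,0,-50,0,0,0],[-1,0,0,-85,0,0,0],[-1,0,0,-125,0,0,0],[-1,0,0,-165,0,0,0],[-1,0,0,-200,0,0,0],[-1,0,0,-220,0,0,0],[-1,0,0,-220,0,0,0],[-1,0,0,-220,0,0,0]]
  ]
}}

```text
t: 14.8
eef_pos: [0.4522, 0.0191, 0.2204]
tool_rot: [0.001, 0.221, 0.975, -0.001]
contact_force: [-0.2, -0.4, -3.7]
gripper_width: 0.567
grasp_force: 63.5
```

```bash
cat > rest.py <<'E'
from h import *
th=np.radians(11.2);C=np.array([.5028,-.3041,0]);xr=np.array([-np.sin(th),np.cos(th),0]);yr=np.cross([0,0,1],xr);zz=np.array([0,0,1.])
seat=C+(-.02+(.025-.008)/2**.5)*xr+(.055+(.025+.008)/2**.5)*zz
up=(xr+zz)/2**.5;n=(-xr+zz)/2**.5
E
python3 - <<'E'
from rest import *
from station import bot
o=bot.get_obs();print(o["t"],o["eef_pos"],o["gripper_width"],o["grasp_force"],o["contact_force"],seat)
plan(o,seat+n*.12+[0,0,.02],tool(-n,up))
plan(o,seat+n*.12+[0,0,.02],tool([0,0,-1],xr))
E
```

```text
14.8 [0.45222366 0.0190799  0.22041009] 0.5668322490775446 63.496538400650024 [-0.19918406 -0.42397142 -3.65883252] [ 0.50434983 -0.31192722  0.07833452]
shift [-240.7 -343.9   38.5] rot [-43.6  14.5 -34.8] q7 0.73
shift [-240.7 -343.9   38.5] rot [ 18.6  55.7 133.8] q7 0.73
shift [-240.7 -343.9   38.5] rot [ -0.2   0.1 -36.8] q7 0.73
shift [-240.7 -343.9   38.5] rot [1.000e-01 2.000e-01 1.432e+02] q7 0.73
```

>>> {"api": "step_arm", "payload": {
  "increments": [
    [[-1,-20,-28,-5,-4,1.2,-3],[-1,-45,-62,-10,-9,2.8,-7],[-1,-70,-98,-12,-14,4.5,-11],[-1,-95,-134,-12,-19,6.2,-15],[-1,-119,-168,-10,-24,7.8,-19],[-1,-142,-202,-5,-29,9.5,-23],[-1,-165,-235,0,-34,11.2,-27],[-1,-188,-268,8,-38,12.8,-31],[-1,-210,-300,18,-41,13.8,-33],[-1,-230,-328,30,-43.6,14.5,-34.8]]
  ]
}}

```text
t: 15.63
eef_pos: [0.5117, -0.3494, 0.1934]
tool_rot: [-0.04, -0.089, 0.918, 0.384]
contact_force: [1.5, -0.2, -2.5]
gripper_width: 0.566
grasp_force: 63.7
```

>>> {"api": "step_arm", "payload": {
  "increments": [
    [[-1,0,0,0,0,0,0],[-1,0,0,0,0,0,0],[-1,0,0,0,0,0,0]]
  ]
}}

```text
t: 15.88
eef_pos: [0.5129, -0.3451, 0.1956]
tool_rot: [-0.039, -0.09, 0.918, 0.383]
contact_force: [0.4, 1.1, -1.9]
gripper_width: 0.566
grasp_force: 63.6
```

```bash
python3 - <<'E'
from rest import *
from station import bot
o=bot.get_obs();print(o["t"],o["eef_pos"],o["q"].round(2),o["contact_force"])
plan(o,seat+n*.08,tool(-n,up))
E
```

```text
15.8833 [ 0.51293766 -0.34510018  0.19561378] [ 1.18  0.97 -0.9   1.25  0.06  1.67  2.13] [ 0.37736761  1.14459037 -1.91610657]
shift [  1.8 -58.9  26.8] rot [ 0.3 -0.2 -0.1] q7 2.13
shift [  1.8 -58.9  26.8] rot [ -0.3  -0.5 179.9] q7 2.13
```

```bash
python3 - <<'E'
from rest import *
from station import bot
o=bot.get_obs()
plan(o,seat+n*(.03-.0073)+up*.005,tool(-n,up))
E
```

```text
shift [  1.6 -54.2  84.1] rot [ 0.3 -0.2 -0.1] q7 2.13
shift [  1.6 -54.2  84.1] rot [ -0.3  -0.5 179.9] q7 2.13
```

>>> {"api": "step_arm", "payload": {
  "increments": [
    [[-1,0.5,-20,5,0.3,-0.2,0],[-1,1,-42,15,0.3,-0.2,0],[-1,1.6,-54,30,0.3,-0.2,0],[-1,1.6,-54,48,0.3,-0.2,0],[-1,1.6,-54,64,0.3,-0.2,0],[-1,1.6,-54,76,0.3,-0.2,0],[-1,1.6,-54,84,0.3,-0.2,0],[-1,1.6,-54,84,0.3,-0.2,0],[-1,1.6,-54,84,0.3,-0.2,0],[-1,1.6,-54,84,0.3,-0.2,0]]
  ]
}}

```text
t: 16.72
eef_pos: [0.508, -0.3265, 0.1019]
tool_rot: [-0.035, -0.089, 0.921, 0.379]
contact_force: [-1.0, -0.7, -2.8]
gripper_width: 0.569
grasp_force: 63.6
```

```bash
python3 - <<'E'
from rest import *
from station import bot
c=bot.read_camera("wrist")
cv2.imwrite("pics/w7.png",cv2.resize(c["image"][:,:,::-1],(800,600),interpolation=cv2.INTER_CUBIC))
o=bot.get_obs();print(o["t"],o["eef_pos"],o["contact_force"],o["q"].round(2))
plan(o,seat+n*(-.0073)+up*.005,tool(-n,up))
E
```

```text
16.7667 [ 0.50807034 -0.32656961  0.1019174 ] [ 0.5644927   0.98037914 -3.32477582] [ 1.18  1.04 -0.87  1.35  0.12  1.51  2.16]
shift [ 0.9 -0.8 34.6] rot [-0.3  0.2 -0. ] q7 2.16
shift [ 0.9 -0.8 34.6] rot [  0.4   0.5 180. ] q7 2.16
```

View pics/w7.png

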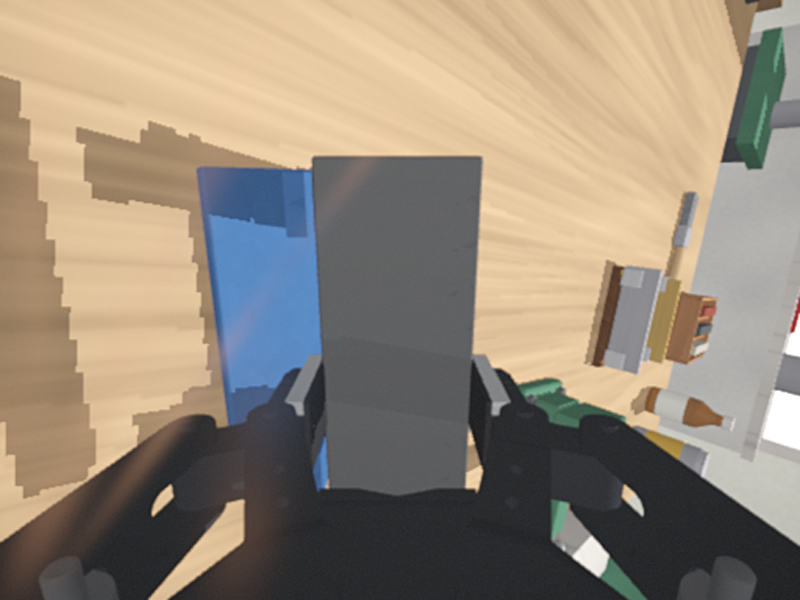

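The stone is held above the rest, with its left (lower) edge at column 315 just upslope of the blue lip at about (297,205). Its end is level with the rest's. I'll lower it gently.

>>> {"api": "step_arm", "payload": {
  "increments": [
    [[-1,0.9,0,7,-0.3,0.2,0],[-1,0.9,0,14,-0.3,0.2,0],[-1,0.9,0,20,-0.3,0.2,0],[-1,0.9,0,25,-0.3,0.2,0],[-1,0.9,0,28,-0.3,0.2,0],[-1,0.9,0,30,-0.3,0.2,0],[-1,0.9,0,31,-0.3,0.2,0],[-1,0.9,0,31,-0.3,0.2,0],[-1,0.9,0,31,-0.3,0.2,0]]
  ]
}}

```text
t: 17.52
eef_pos: [0.5025, -0.305, 0.08]
tool_rot: [-0.038, -0.09, 0.919, 0.381]
contact_force: [-3.3, -4.3, 4.6]
gripper_width: 0.567
grasp_force: 64.6
```

```bash
cat > st.py <<'E'
from rest import *
from station import bot
o=bot.get_obs();p=o["eef_pos"]-seat
print(o["t"],o["eef_pos"].round(4),"n",round(p@n*1000+7.3,1),"up",round(p@up*1000,1),"y",round(p@yr*1000,1))
print("F n,up,y",[round(float(np.dot(o["contact_force"],v)),1) for v in(n,up,yr)],rq(o["tool_rot"]).inv().apply(zz).round(3),o["torque"].round(2))
plan(o,seat-n*.0073,tool(-n,up))
E
python3 st.py
```

```text
17.5167 [ 0.5025 -0.305   0.08  ] n 3.4 up 6.2 y 0.5
F n,up,y [5.8, 0.7, 4.1] [ 0.001  0.708 -0.706] [-0.67  0.48  0.58]
shift [-0.5 -6.2  3.4] rot [ 0.1 -0.  -0. ] q7 2.15
shift [-0.5 -6.2  3.4] rot [-0.0e+00 -1.0e-01  1.8e+02] q7 2.15
```

>>> {"api": "step_arm", "payload": {
  "increments": [
    [[-1,0,-1,-0.5,0,0,0],[-1,0,-2,-0.5,0,0,0],[-1,0,-3,-0.5,0,0,0],[-1,0,-4,-0.5,0,0,0],[-1,0,-4,-0.5,0,0,0]]
  ]
}}

```text
t: 17.93
eef_pos: [0.504, -0.3073, 0.0775]
tool_rot: [-0.037, -0.09, 0.919, 0.382]
contact_force: [-1.0, -3.2, 5.3]
gripper_width: 0.565
grasp_force: 64.5
```

```bash
python3 st.py
```

```text
17.9333 [ 0.504  -0.3073  0.0775] n 3.5 up 2.7 y -0.6
F n,up,y [5.8, 1.7, 1.6] [-0.001  0.709 -0.705] [-0.38  0.14  0.15]
shift [ 0.6 -2.7  3.5] rot [0.1 0.1 0. ] q7 2.16
shift [ 0.6 -2.7  3.5] rot [-1.0e-01  2.0e-01 -1.8e+02] q7 2.16
```

>>> {"api": "step_arm", "payload": {
  "increments": [
    [[-1,0,-1,0,0,0,0],[-1,0,-2,0,0,0,0],[-1,0,-3,0,0,0,0],[-1,0,-3,0,0,0,0]]
  ]
}}

```text
t: 18.27
eef_pos: [0.5047, -0.3092, 0.0755]
tool_rot: [-0.037, -0.09, 0.919, 0.382]
contact_force: [0.6, -1.7, 4.7]
gripper_width: 0.569
grasp_force: 64.5
```

```bash
python3 st.py
```

```text
18.2667 [ 0.5047 -0.3092  0.0755] n 3.5 up -0.2 y -0.9
F n,up,y [4.6, 2.0, -0.3] [-0.002  0.709 -0.705] [-0.34 -0.04  0.06]
shift [0.9 0.2 3.5] rot [0.1 0.1 0. ] q7 2.16
shift [0.9 0.2 3.5] rot [-1.0e-01  2.0e-01 -1.8e+02] q7 2.16
```

Not at the lips yet, so I'll slide further.

>>> {"api": "step_arm", "payload": {
  "increments": [
    [[-1,0,-1,0,0,0,0],[-1,0,-2,0,0,0,0],[-1,0,-3,0,0,0,0],[-1,0,-3,0,0,0,0]]
  ]
}}

```text
t: 18.6
eef_pos: [0.5052, -0.3113, 0.0734]
tool_rot: [-0.037, -0.09, 0.919, 0.382]
contact_force: [0.4, -2.0, 5.3]
gripper_width: 0.569
grasp_force: 64.5
```

```bash
python3 st.py
```

```text
18.6 [ 0.5052 -0.3113  0.0734] n 3.5 up -3.2 y -1.0
F n,up,y [5.2, 2.3, -0.0] [-0.002  0.709 -0.705] [-0.39 -0.16  0.05]
shift [1.  3.2 3.5] rot [0.1 0.1 0.1] q7 2.16
shift [1.  3.2 3.5] rot [-1.000e-01  2.000e-01 -1.799e+02] q7 2.16
```

>>> {"api": "step_arm", "payload": {
  "increments": [
    [[-1,0,-0.7,0,0,0,0],[-1,0,-1.4,0,0,0,0],[-1,0,-2,0,0,0,0],[-1,0,-2,0,0,0,0]]
  ]
}}

```text
t: 18.93
eef_pos: [0.5053, -0.3114, 0.0733]
tool_rot: [-0.037, -0.091, 0.918, 0.383]
contact_force: [-2.1, 0.5, 11.3]
gripper_width: 0.564
grasp_force: 64.7
```

```bash
python3 st.py
```

```text
18.9333 [ 0.5053 -0.3114  0.0733] n 3.5 up -3.3 y -1.0
F n,up,y [7.3, 8.6, 2.0] [-0.001  0.711 -0.703] [0.72 0.59 0.08]
shift [1.  3.3 3.5] rot [0.3 0.  0.1] q7 2.16
shift [1.  3.3 3.5] rot [  -0.     0.5 -179.9] q7 2.16
```

>>> {"api": "step_arm", "payload": {
  "increments": [
    [[0.2,0,0.7,0,0,0,0],[0.3,0,0.7,0,0,0,0],[0.5,0,0.7,0,0,0,0],[0.5,0,0.7,0,0,0,0],[0.5,0,0.7,-10,0,0,0],[0.5,0,0.7,-30,0,0,0],[0.5,0,0.7,-60,0,0,0],[0.5,0,0.7,-90,0,0,0],[0.5,0,0.7,-110,0,0,0],[0.5,0,0.7,-110,0,0,0]]
  ]
}}

```text
t: 19.77
eef_pos: [0.5209, -0.3933, 0.1526]
tool_rot: [-0.035, -0.089, 0.92, 0.379]
contact_force: [1.2, -0.6, -0.6]
gripper_width: 0.749
grasp_force: 0.0
```

```bash
cat >> rest.py <<'E'
seat=seat+n*.0035-up*.0033-yr*.001
E
python3 - <<'E'
from rest import *
from station import bot
c=bot.read_camera("wrist")
cv2.imwrite("pics/w8.png",c["image"][:,:,::-1])
o=bot.get_obs();print(o["t"],o["eef_pos"],o["q"].round(2),seat)
h=cv2.cvtColor(c["image"],cv2.COLOR_RGB2HSV);m=cv2.inRange(h,(0,0,40),(180,45,160));m[260:]=0
cn=max(cv2.findContours(m,cv2.RETR_EXTERNAL,cv2.CHAIN_APPROX_NONE)[0],key=cv2.contourArea)
print(cv2.minAreaRect(cn))
co=[seat+n*.008+s*.075*yr+t*.025*up for s,t in((1,1),(1,-1),(-1,-1),(-1,1))];print(proj(c,co).round(1).tolist(),cv2.boxPoints(cv2.minAreaRect(cn)).round(1).tolist())
T=tool(-up,-n); plan(o,seat+up*.13,T); print("y tool",T.apply([0,1,0]),"x",T.apply([1,0,0]),seat+up*.13)
E
```

```text
19.8167 [ 0.52026542 -0.39119263  0.15076373] [ 1.17  1.06 -0.86  1.15  0.11  1.69  2.18] [ 0.50626473 -0.31644974  0.07847595]
((257.0, 184.49998474121094), (55.99999237060547, 148.99996948242188), -0.0)
[[286.8, 109.2], [228.9, 109.2], [232.8, 263.9], [282.0, 264.0]] [[229.0, 259.0], [229.0, 110.0], [285.0, 110.0], [285.0, 259.0]]
shift [ -0.3 132.8 104.7] rot [89.9  0.1 -0.2] q7 2.18
shift [ -0.3 132.8 104.7] rot [ 1.000e-01 -1.271e+02  1.273e+02] q7 2.18
y tool [-0.13734443  0.69364004 -0.70710678] x [-9.80955155e-01 -1.94234351e-01 -1.38777878e-17] [ 0.48840995 -0.22627653  0.17039983]
```

The stone lies on the rest exactly where predicted. I'll swing round to point down the slope at its upper edge.

>>> {"api": "step_arm", "payload": {
  "increments": [
    [[0,0,12,1,5,0,0],[0,0,28,2,12,0,0],[0,0,45,5,19,0,0],[0,0,61,8,26,0,0],[0,0,75,13,33,0,0],[0,0,86,19,40,0,0],[0,0,97,27,47,0,0],[0,0,106,36,54,0,0],[0,0,114,48,61,0,0],[0,0,120,59,68,0,0]]
  ]
}}

```text
t: 20.65
eef_pos: [0.4942, -0.2636, 0.1933]
tool_rot: [0.02, -0.097, 0.975, -0.198]
contact_force: [-0.5, 0.4, -1.9]
gripper_width: 0.5
grasp_force: 0.0
```

```bash
python3 - <<'E'
from rest import *
from station import bot
o=bot.get_obs();print(o["t"],o["eef_pos"],o["q"].round(2))
plan(o,seat+up*.11,tool(-up,-n))
E
```

```text
20.65 [ 0.49416503 -0.26362039  0.19327115] [ 0.79  0.34 -0.75  2.02  0.81  0.92  1.34]
shift [-1.6 36.2 24.9] rot [22.   0.1  0.1] q7 1.34
shift [-1.6 36.2 24.9] rot [  -0.2   34.4 -176.6] q7 1.34
```

>>> {"api": "step_arm", "payload": {
  "increments": [
    [[0,0,10,4,6,0,0],[0,-0.8,22,10,12,0,0],[0,-1.6,32,18,18,0,0],[0,-1.6,36,25,22,0,0],[0,-1.6,36,25,22,0,0],[0,-1.6,36,25,22,0,0],[0,-1.6,36,25,22,0,0]]
  ]
}}

```text
t: 21.23
eef_pos: [0.4915, -0.2424, 0.1558]
tool_rot: [0.036, -0.09, 0.921, -0.377]
contact_force: [0.8, -0.3, 0.5]
gripper_width: 0.498
grasp_force: 0.0
```

```bash
python3 - <<'E'
from rest import *
from station import bot
c=bot.read_camera("wrist")
cv2.imwrite("pics/w9.png",cv2.resize(c["image"][:,:,::-1],(800,600),interpolation=cv2.INTER_CUBIC))
o=bot.get_obs();print(o["t"],o["eef_pos"],o["q"].round(2))
plan(o,seat-up*.008,tool(-up,-n))
# predicted upper near corners and measured in image: stone upper edge face
co=[seat+t*.008*n+.075*yr+.025*up for t in(1,-1)];print("pred near corners",proj(c,co).round(1).tolist())
h=cv2.cvtColor(c["image"],cv2.COLOR_RGB2HSV)
r=int(proj(c,co)[:,1].mean())+12
for q in(r,r+20,r+40): print(q,"pred",proj(c,[ray(c,[(254,q)],.1)[0]]).round(0)[0],h[q,225:300,1].tolist(),h[q,225:300,2].tolist())
E
```

```text
21.2833 [ 0.49166022 -0.24308282  0.15636257] [ 0.44  0.44 -0.64  2.19  1.28  1.12  0.68]
shift [ -0.3   1.3 116. ] rot [ 0.4 -0.1 -0.1] q7 0.68
shift [ -0.3   1.3 116. ] rot [ -0.2  -0.7 179.9] q7 0.68
pred near corners [[244.9, 108.7], [264.8, 108.7]]
120 pred [254. 120.] [83, 83, 89, 94, 95, 94, 95, 96, 94, 95, 96, 96, 96, 98, 91, 86, 89, 96, 98, 100, 86, 23, 13, 13, 7, 10, 3, 6, 10, 7, 7, 3, 6, 3, 7, 6, 3, 3, 6, 11, 6, 15, 22, 15, 0, 8, 21, 15, 65, 135, 155, 149, 146, 152, 149, 150, 153, 153, 150, 153, 149, 153, 150, 149, 149, 150, 149, 155, 153, 147, 153, 155, 150, 155, 145] [205, 207, 184, 144, 137, 141, 139, 138, 138, 137, 135, 135, 133, 149, 183, 199, 184, 148, 130, 132, 115, 77, 80, 79, 78, 79, 77, 79, 77, 77, 78, 78, 79, 77, 77, 79, 77, 78, 80, 71, 46, 34, 35, 33, 32, 34, 36, 33, 43, 91, 112, 111, 110, 109, 111, 109, 107, 107, 109, 107, 108, 107, 109, 108, 106, 107, 108, 107, 107, 109, 108, 107, 109, 107, 109]
140 pred [254. 140.] [85, 84, 85, 84, 84, 86, 85, 87, 87, 86, 87, 89, 89, 90, 89, 89, 89, 91, 99, 98, 90, 26, 10, 7, 10, 10, 16, 10, 10, 10, 10, 7, 13, 10, 10, 10, 13
[... 518 characters left out ...]
107]
160 pred [254. 160.] [88, 85, 87, 85, 84, 87, 86, 85, 85, 85, 85, 84, 86, 85, 85, 88, 88, 87, 86, 88, 90, 70, 14, 7, 10, 7, 10, 0, 7, 7, 10, 7, 7, 7, 10, 7, 3, 10, 14, 62, 100, 98, 99, 93, 86, 86, 87, 88, 91, 53, 130, 163, 152, 148, 154, 150, 148, 153, 149, 150, 152, 148, 150, 148, 150, 149, 149, 145, 146, 146, 148, 145, 148, 147, 144] [192, 195, 196, 197, 200, 200, 202, 203, 203, 203, 202, 203, 201, 201, 200, 200, 199, 199, 199, 198, 178, 117, 74, 75, 76, 78, 75, 75, 77, 76, 77, 78, 77, 77, 74, 77, 74, 74, 75, 95, 128, 136, 137, 175, 201, 201, 199, 203, 194, 145, 110, 108, 104, 110, 111, 109, 105, 105, 106, 107, 104, 105, 107, 112, 133, 140, 140, 158, 164, 169, 169, 162, 162, 167, 166]
```

View pics/w9.png

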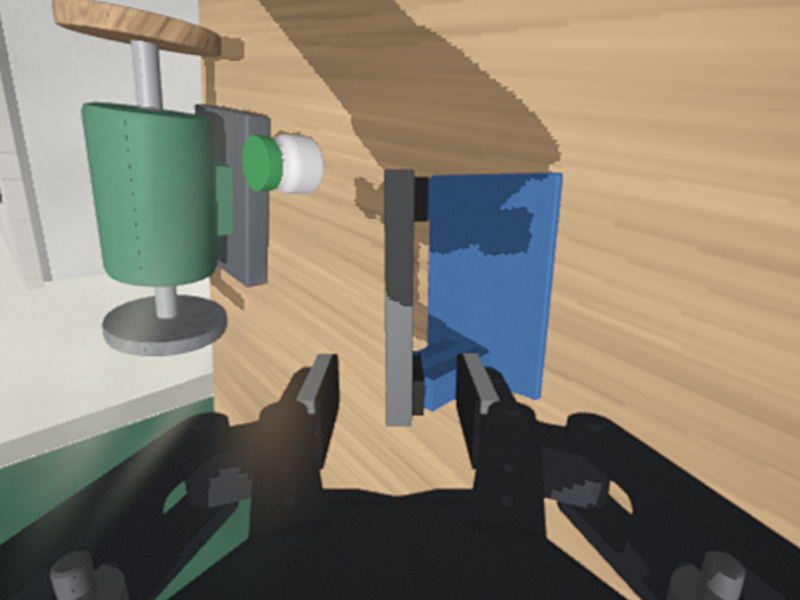

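The stone's upper edge is centred between the open pads (columns 384-413), clear of the rails at rows 200 and 390. I'll advance and grip.

>>> {"api": "step_arm", "payload": {
  "increments": [
    [[0,-0.3,1.3,25,0.4,0,0],[0,-0.3,1.3,55,0.4,0,0],[0,-0.3,1.3,80,0.4,0,0],[0,-0.3,1.3,98,0.4,0,0],[0,-0.3,1.3,110,0.4,0,0],[0,-0.3,1.3,116,0.4,0,0],[0,-0.3,1.3,116,0.4,0,0],[0,-0.3,1.3,116,0.4,0,0],[0,-0.3,1.3,116,0.4,0,0]]
  ]
}}

```text
t: 22.03
eef_pos: [0.508, -0.3207, 0.0732]
tool_rot: [0.037, -0.09, 0.919, -0.381]
contact_force: [0.4, -0.7, 0.5]
gripper_width: 0.496
grasp_force: 0.0
```

```bash
cat > st2.py <<'E'
from rest import *
from station import bot
o=bot.get_obs();print(o["t"],o["eef_pos"],o["q"].round(2),o["contact_force"].round(1))
plan(o,seat-up*.008,tool(-up,-n))
E
python3 st2.py
```

```text
22.0333 [ 0.50803717 -0.32074641  0.07321767] [ 0.5   0.63 -0.53  2.16  1.54  1.04  0.57] [ 0.4 -0.7  0.5]
shift [ 0.9 -0.5  1.1] rot [-0.  0. -0.] q7 0.57
shift [ 0.9 -0.5  1.1] rot [0.0e+00 1.0e-01 1.8e+02] q7 0.57
```

>>> {"api": "step_arm", "payload": {
  "increments": [
    [[-0.2,0.9,-0.5,1,0,0,0],[-0.4,0.9,-0.5,1,0,0,0],[-0.6,0.9,-0.5,1,0,0,0],[-1,0.9,-0.5,1,0,0,0],[-1,0.9,-0.5,1,0,0,0],[-1,0.9,-0.5,1,0,0,0],[-1,0.9,-0.5,1,0,0,0]]
  ],
  "force": 60
}}

```text
t: 22.62
eef_pos: [0.5072, -0.3221, 0.0728]
tool_rot: [0.037, -0.09, 0.919, -0.382]
contact_force: [-2.1, 1.5, 5.5]
gripper_width: 0.179
grasp_force: 59.3
```

```bash
python3 st2.py; python3 - <<'E'
from rest import *
from station import bot
o=bot.get_obs()
plan(o,seat-up*.008+[0,0,.12]+.03*xr,tool([0,0,-1],xr))
E
```

```text
22.6167 [ 0.50718603 -0.32209753  0.07275912] [ 0.5   0.63 -0.53  2.16  1.54  1.04  0.56] [-2.1  1.5  5.5]
shift [-0.2  0.  -0.1] rot [-0.1 -0.   0. ] q7 0.56
shift [-0.2  0.  -0.1] rot [   0.    -0.2 -180. ] q7 0.56
shift [-1.00e-01 -6.39e+01 -1.06e+02] rot [-45.1  -0.    0. ] q7 0.56
shift [-1.00e-01 -6.39e+01 -1.06e+02] rot [ 1.000e-01 -6.910e+01 -1.662e+02] q7 0.56
```

>>> {"api": "step_arm", "payload": {
  "increments": [
    [[-1,0,-1.5,-1.5,0,0,0],[-1,0,-5,-6,0,0,0],[-1,0,-14,-16,0,0,0],[-1,0,-28,-32,-3,0,0],[-1,0,-42,-52,-9,0,0],[-1,0,-54,-72,-16,0,0],[-1,0,-62,-90,-23,0,0],[-1,0,-64,-106,-30,0,0],[-1,0,-64,-106,-37,0,0],[-1,0,-64,-106,-44,0,0]]
  ]
}}

```text
t: 23.45
eef_pos: [0.5029, -0.2911, 0.1956]
tool_rot: [0.006, -0.099, 0.994, -0.045]
contact_force: [-1.1, 0.3, -6.0]
gripper_width: 0.181
grasp_force: 59.2
```

>>> {"api": "step_arm", "payload": {
  "increments": [
    [[-1,0,0,0,-1,0,0],[-1,0,0,0,-1,0,0],[-1,0,0,0,-1,0,0]]
  ]
}}

```text
t: 23.7
eef_pos: [0.5003, -0.2925, 0.1911]
tool_rot: [0.002, -0.097, 0.995, -0.038]
contact_force: [0.0, 1.2, -3.8]
gripper_width: 0.174
grasp_force: 59.6
```

```bash
python3 - <<'E'
from rest import *
from station import bot
o=bot.get_obs();print(o["t"],o["eef_pos"],o["q"].round(2),o["contact_force"].round(1),o["grasp_force"])
plan(o,[.51,.22,.23],tool([0,0,-1],[.017,1,0]))
E
```

```text
23.7 [ 0.50029993 -0.29253444  0.19112664] [ 1.    0.45 -0.79  1.83  0.46  1.01  1.77] [ 0.   1.2 -3.8] 59.631088972091675
shift [-108.5  496.5  -77.4] rot [-4.4  0.3 12.1] q7 1.77
shift [-108.5  496.5  -77.4] rot [  -0.4   -6.5 -167.7] q7 1.77
```

>>> {"api": "step_arm", "payload": {
  "increments": [
    [[-1,-3,15,-15,-1,0,1],[-1,-9,45,-35,-2,0,2],[-1,-17,82,-55,-3.5,0,3.5],[-1,-25,120,-70,-4.4,0.3,5],[-1,-33,158,-77,-4.4,0.3,6.5],[-1,-42,196,-77,-4.4,0.3,8],[-1,-50,234,-77,-4.4,0.3,9.5],[-1,-59,272,-77,-4.4,0.3,11],[-1,-67,310,-77,-4.4,0.3,12],[-1,-76,348,-77,-4.4,0.3,12]]
  ]
}}

```text
t: 24.53
eef_pos: [0.5054, 0.0712, 0.2415]
tool_rot: [0.0, 0.006, 1.0, -0.001]
contact_force: [0.8, -0.8, -3.0]
gripper_width: 0.18
grasp_force: 59.7
```

```bash
cat > st3.py <<'E'
from h import *
from station import bot
o=bot.get_obs();print(o["t"],o["eef_pos"],o["q"].round(2),o["contact_force"].round(1),o["grasp_force"])
plan(o,[.524,.28,.20],tool([0,0,-1],[.017,1,0]))
E
python3 st3.py
```

```text
24.5333 [0.505396   0.07117489 0.24149884] [ 0.52  0.33 -0.94  1.89  0.3   1.08  1.02] [ 0.8 -0.8 -3. ] 59.66727375984192
shift [-16.1 209.1  41. ] rot [-0.1  0.1  0.3] q7 1.02
shift [-16.1 209.1  41. ] rot [-1.000e-01 -2.000e-01 -1.797e+02] q7 1.02
```

>>> {"api": "step_arm", "payload": {
  "increments": [
    [[-1,-4,38,0,0,0,0],[-1,-8,78,0,0,0,0.3],[-1,-11,118,0,0,0,0.3],[-1,-14,155,5,0,0,0.3],[-1,-16,188,15,0,0,0.3],[-1,-16,212,35,0,0,0.3],[-1,-16,226,60,0,0,0.3],[-1,-16,226,90,0,0,0.3],[-1,-16,226,115,0,0,0.3],[-1,-16,226,125,0,0,0.3]]
  ]
}}

```text
t: 25.37
eef_pos: [0.5228, 0.2939, 0.1132]
tool_rot: [-0.002, 0.007, 1.0, -0.002]
contact_force: [-1.1, -1.0, -4.3]
gripper_width: 0.178
grasp_force: 59.5
```

>>> {"api": "step_arm", "payload": {
  "increments": [
    [[-1,0,0,0,0,0,0],[-1,0,0,0,0,0,0],[-1,0,0,0,0,0,0],[-1,0,0,0,0,0,0]]
  ]
}}

```text
t: 25.7
eef_pos: [0.5277, 0.2947, 0.1193]
tool_rot: [0.002, 0.01, 1.0, 0.001]
contact_force: [-0.5, 0.7, -2.3]
gripper_width: 0.174
grasp_force: 59.5
```

```bash
cat > m8.py <<'E'
from h import *
from station import bot
c=bot.read_camera("wrist");o=bot.get_obs();print(o["t"],o["eef_pos"],o["contact_force"].round(1))
plan(o,[.524,.2975,.075],tool([0,0,-1],[.017,1,0]))
h=cv2.cvtColor(c["image"],cv2.COLOR_RGB2HSV);S=h[:,:,1].astype(int);V=h[:,:,2].astype(int)
zt=o["eef_pos"][2]+.033
sl=o["eef_pos"][1]
st=[]
for X in np.linspace(.465,.505,6):   # stone top edge, mask of dull grey inside a window
    u,r=proj(c,[X,sl,zt])[0];r=int(round(r));x0=int(u)-28;k=np.flatnonzero((S[r,x0:x0+56]<45)&(V[r,x0:x0+56]<150))+x0
    if len(k)>4: P=ray(c,[(k[0]-.5,r),(k[-1]+.5,r)],zt);st.append((X,P[:,1].mean(),P[1,1]-P[0,1]))
print("stone",np.round(st,4).tolist())
for X in(.460,.464,.468,.576,.582): # fins bright: list bright runs near slot
    u,r=proj(c,[X,.2982,.036])[0];r=int(round(r));x0=int(u)-60;b=((S[r,x0:x0+120]<60)&(V[r,x0:x0+120]>85)).astype(int)
    d=np.flatnonzero(np.diff(np.r_[0,b,0]));print(X,r,[tuple(ray(c,[(x0+a-.5,r),(x0+e-.5,r)],.036)[:,1].round(4)) for a,e in d.reshape(-1,2)])
E
python3 m8.py
```

```text
25.75 [0.52774865 0.29441373 0.11910216] [ 0.1 -0.2 -3.1]
shift [ 4.   2.9 44.1] rot [ 0.1  0.2 -0.2] q7 0.48
shift [ 4.   2.9 44.1] rot [  0.3  -0.2 179.8] q7 0.48
stone [[0.465, 0.2958, 0.0155], [0.473, 0.2957, 0.0159], [0.481, 0.2957, 0.0158], [0.489, 0.2954, 0.0156], [0.497, 0.2952, 0.0159], [0.505, 0.2953, 0.0158]]
0.46 117 [(np.float64(0.2796), np.float64(0.316))]
0.464 122 [(np.float64(0.2802), np.float64(0.316))]
0.468 127 [(np.float64(0.2801), np.float64(0.3161))]
0.576 247 [(np.float64(0.2416), np.float64(0.2462)), (np.float64(0.2647), np.float64(0.2759)), (np.float64(0.2787), np.float64(0.3093)), (np.float64(0.312), np.float64(0.3232)), (np.float64(0.3482), np.float64(0.3529))]
0.582 253 [(np.float64(0.2411), np.float64(0.2458)), (np.float64(0.2635), np.float64(0.2747)), (np.float64(0.2794), np.float64(0.3083)), (np.float64(0.313), np.float64(0.3242)), (np.float64(0.3485), np.float64(0.3532))]
```

>>> {"api": "step_arm", "payload": {
  "increments": [
    [[-1,4,3.2,8,0,0.2,0],[-1,4,3.2,18,0,0.2,0],[-1,4,3.2,28,0,0.2,0],[-1,4,3.2,37,0,0.2,0],[-1,4,3.2,44,0,0.2,0],[-1,4,3.2,48,0,0.2,0],[-1,4,3.2,48,0,0.2,0],[-1,4,3.2,48,0,0.2,0],[-1,4,3.2,48,0,0.2,0]]
  ]
}}

```text
t: 26.5
eef_pos: [0.5232, 0.2975, 0.0697]
tool_rot: [-0.001, 0.01, 1.0, 0.001]
contact_force: [-0.5, -0.2, -2.9]
gripper_width: 0.181
grasp_force: 59.7
```

```bash
python3 m8.py
```

```text
26.55 [0.52328067 0.29755827 0.06984598] [-0.6 -0.2 -3. ]
shift [-0.7 -0.  -5.2] rot [ 0.1 -0.1 -0.2] q7 0.43
shift [-0.7 -0.  -5.2] rot [-2.000e-01 -1.000e-01  1.798e+02] q7 0.43
stone [[0.465, 0.2974, 0.0181], [0.473, 0.2984, 0.016], [0.481, 0.2983, 0.0155], [0.489, 0.2981, 0.0158], [0.497, 0.2982, 0.0156], [0.505, 0.2974, 0.0243]]
0.46 125 [(np.float64(0.2825), np.float64(0.3157))]
0.464 131 [(np.float64(0.2823), np.float64(0.3157))]
0.468 138 [(np.float64(0.2821), np.float64(0.3158))]
0.576 284 [(np.float64(0.2849), np.float64(0.303)), (np.float64(0.3037), np.float64(0.3083))]
0.582 291 [(np.float64(0.2855), np.float64(0.287)), (np.float64(0.2877), np.float64(0.29)), (np.float64(0.2908), np.float64(0.2938)), (np.float64(0.2946), np.float64(0.2961)), (np.float64(0.2968), np.float64(0.3037)), (np.float64(0.3044), np.float64(0.3082))]
```

>>> {"api": "step_arm", "payload": {
  "increments": [
    [[-1,0,0.5,4,0,0,0],[-1,0,0.5,10,0,0,0],[-1,0,0.5,16,0,0,0],[-1,0,0.5,22,0,0,0],[-1,0,0.5,28,0,0,0],[-1,0,0.5,33,0,0,0],[-1,0,0.5,36,0,0,0],[-1,0,0.5,36,0,0,0],[-1,0,0.5,36,0,0,0]]
  ]
}}

```text
t: 27.3
eef_pos: [0.5228, 0.2978, 0.0332]
tool_rot: [-0.002, 0.01, 1.0, 0.0]
contact_force: [0.2, -0.1, -3.4]
gripper_width: 0.178
grasp_force: 59.7
```

>>> {"api": "step_arm", "payload": {
  "increments": [
    [[-1,0,0,1,0,0,0],[-1,0,0,2,0,0,0],[-1,0,0,2.8,0,0,0],[-1,0,0,3.5,0,0,0],[-1,0,0,4,0,0,0],[-1,0,0,4,0,0,0]]
  ]
}}

```text
t: 27.8
eef_pos: [0.5229, 0.2977, 0.0293]
tool_rot: [-0.001, 0.01, 1.0, 0.0]
contact_force: [0.3, 0.9, -3.0]
gripper_width: 0.178
grasp_force: 59.7
```

>>> {"api": "step_arm", "payload": {
  "increments": [
    [[-1,0,0,0.5,0,0,0],[-1,0,0,1,0,0,0],[-1,0,0,1.5,0,0,0],[-1,0,0,1.5,0,0,0]]
  ]
}}

```text
t: 28.13
eef_pos: [0.5229, 0.2978, 0.0291]
tool_rot: [-0.001, 0.01, 1.0, 0.0]
contact_force: [-3.9, -3.4, 9.0]
gripper_width: 0.179
grasp_force: 61.5
```

Floor contact came at the predicted height, so I'll release and retract.

>>> {"api": "step_arm", "payload": {
  "increments": [
    [[-1,0,0,-1,0,0,0],[-0.5,0,0,-1,0,0,0],[-0.3,0,0,-1,0,0,0],[-0.2,0,0,-1,0,0,0],[-0.2,0,0,-1,0,0,0],[-0.2,0,0,-12,0,0,0],[-0.2,0,0,-40,0,0,0],[-0.2,0,0,-80,0,0,0],[-0.2,0,0,-120,0,0,0],[-0.2,0,0,-150,0,0,0]]
  ]
}}

```text
t: 28.97
eef_pos: [0.5235, 0.2987, 0.1818]
tool_rot: [-0.0, 0.009, 1.0, 0.001]
contact_force: [0.1, -0.3, -0.2]
gripper_width: 0.4
grasp_force: 0.0
```

>>> {"api": "step_arm", "payload": {
  "increments": [
    [[-0.2,20,0,-10,0,0,0],[-0.2,40,0,-30,0,0,0],[-0.2,40,0,-30,0,0,0],[-0.2,40,0,-30,0,0,0],[-0.2,40,0,-30,0,0,0]]
  ]
}}

```text
t: 29.38
eef_pos: [0.4839, 0.2979, 0.208]
tool_rot: [-0.001, 0.01, 1.0, 0.0]
contact_force: [-0.2, 0.4, -0.1]
gripper_width: 0.402
grasp_force: 0.0
```

```bash
python3 - <<'E'
from h import *
from station import bot
import pickle
c=bot.read_camera("wrist");o=bot.get_obs();print(o["t"],o["eef_pos"],o["contact_force"].round(1))
h=cv2.cvtColor(c["image"],cv2.COLOR_RGB2HSV);S=h[:,:,1].astype(int);V=h[:,:,2].astype(int)
def runs(X,y,z,w,f):
    u,r=proj(c,[X,y,z])[0];r=int(round(r));
    if not 0<=r<384: return None
    x0=int(u)-w;b=f(S[r,x0:x0+2*w],V[r,x0:x0+2*w]).astype(int);d=np.flatnonzero(np.diff(np.r_[0,b,0]))
    return [tuple(ray(c,[(x0+a-.5,r),(x0+e-.5,r)],z)[:,1].round(4)) for a,e in d.reshape(-1,2) if e-a>3]
for X in(.48,.50,.52,.54,.56): print(X,"stone",runs(X,.298,.062,14,lambda s,v:(s<45)&(v<165)),"bar",runs(X,.2278,.057,12,lambda s,v:(s<60)&(v>170)))
# stone ends along x: column profile in world steps
for n,y0,z in(("stone",.298,.062),("bar",.228,.057)):
    X=np.arange(.43,.62,.004);p=proj(c,np.c_[X,y0-.0167*(X-.523),np.full(len(X),z)]).round().astype(int)
    print(n,[(round(float(x),3),int(S[b,a]),int(V[b,a])) for x,(a,b) in zip(X,p) if 0<=b<384 and (x<.465 or x>.58)])
E
```

```text
29.4333 [0.483965   0.29765202 0.20746935] [0.8 0.4 0.4]
0.48 stone [(np.float64(0.2909), np.float64(0.3063))] bar [(np.float64(0.2234), np.float64(0.2335))]
0.5 stone [(np.float64(0.2903), np.float64(0.306))] bar [(np.float64(0.2229), np.float64(0.2332))]
0.52 stone [(np.float64(0.2898), np.float64(0.3058))] bar [(np.float64(0.2224), np.float64(0.2329))]
0.54 stone [(np.float64(0.2893), np.float64(0.3056))] bar [(np.float64(0.2219), np.float64(0.2314))]
0.56 stone [(np.float64(0.2817), np.float64(0.3077))] bar []
stone [(0.43, 79, 223), (0.434, 81, 217), (0.438, 78, 225), (0.442, 91, 188), (0.446, 17, 61), (0.45, 10, 125), (0.454, 6, 121), (0.458, 8, 122), (0.462, 6, 121), (0.582, 9, 117), (0.586, 11, 117), (0.59, 9, 118), (0.594, 9, 115), (0.598, 80, 216), (0.602, 78, 229), (0.606, 79, 222), (0.61, 80, 222), (0.614, 79, 222), (0.618, 79, 222)]
bar [(0.43, 79, 223), (0.434, 78, 221), (0.438, 78, 229), (0.442, 97, 157), (0.446, 5, 195), (0.45, 4, 196), (0.454, 6, 198), (0.458, 6, 197), (0.462, 7, 195), (0.582, 59, 61), (0.586, 61, 63), (0.59, 53, 63), (0.594, 57, 63), (0.598, 53, 62), (0.602, 53, 62), (0.606, 48, 59), (0.61, 62, 58), (0.614, 54, 57), (0.618, 46, 56)]
```

```bash
python3 -c "
from station import bot
print(bot.hand_in())"
```

```text
the job is handed in; nothing more can be done
None
```

The bar is on edge in the free narrow end slot. The stone was laid on the blue rest, released and regripped by its upper edge, and now stands on edge in the wide middle slot. Both were set down gently, a last wrist-camera measurement showed them upright in place, and I handed in at about 29 s.

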